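# Tighten the degassing chamber's cover in cross order

## Robot

A 6-joint arm with a two-finger parallel gripper is mounted at the origin on the work surface. World frame = base frame: x ahead of the robot, y to its left, z up, the work surface at z = 0. Lengths are in m, angles in rad, forces in N, time in s.
With the tool pointing down it reaches from about 0.25 to 0.725 m from the base axis. Payload 4 kg.
Tool frame: the origin (TCP) lies at the very end of the fingers, on their centre line; the grasp point (between the pads) lies 19 mm behind it; x points along the fingers, z is the direction in which the jaws open and shut, and the axes are right-handed (so a half turn about x gives the same grasp; the last joint's range is limited). The gripper opens to 85 mm and grips with 20 to 120 N. Pads are 22 mm wide; open, the fingers measure 114 mm over their backs; the gripper's body (76 mm by 85 mm) begins 54 mm behind the grasp point. The pads swing forward as they close: fully open they stand 13 mm farther back than shut.
Start: joints at [-1.254, 0.241, 0.005, 1.335, 0, 1.571], TCP at [0.156, -0.475, 0.231] pointing down, gripper open.
Joint ranges: [-2.72, 2.72], [-1.05, 1.87], [-1.09, 1.28], [-1.99, 2.15], [-1.42, 1.44], [-3.14, 3.14]. Speed limits (rad/s): [2.79, 2.79, 3.14, 3.14, 3.14, 3.14].

## Interface

Orientations are given as a unit quaternion [x, y, z, w].
In Python, from workcell import bot gives the robot as it stands.
- The arm moves only by the tool step_arm, never from a script. Its argument "series" is a list of rows, each an object of numbers: "x", "y", "z": the shift along the world's x, y, z in cm; "twist": the turn about the world's z in degrees; "jaw": the finger opening in cm, from 0 to 8.54. In form: [{"x": .., "y": .., "z": .., "twist": .., "jaw": ..}, ...]. A call has 1 to 10 rows; each row is the pose to reach, as a shift and turn from the pose measured when the call began; what a row does not reach only later rows make up. A row lasts 1/12 s, in which the tool goes at most 41.7 mm and 7.16 degrees, less where a joint would pass 70% of its speed; a pose out of reach is approached as far as the arm can. A call with a gripper value outside its range is refused whole. The fingers move at their own pace and stop on an object; the grip force is fixed at half the most. Time passes only in rows, so rows that repeat a pose let the fingers close. It gives the time, the measured TCP pose, the force and the opening at its end, in the units of the state.
- bot.get_obs(): the state, without advancing time (a new reading comes with each control period).
- bot.camera(name): name is "scene" or "top"; returns (picture, depth): 420x560x3 uint8, red, green, blue; 420x560 float32, m along the optical axis (not along the pixel's ray), 0 where there is no reading.
- bot.camera_info(name): a dict with "camera_matrix" (3x3 intrinsics, pixels), "R" (3x3) and "t" (3): a world point X has camera coordinates R X + t. Camera axes: x right, y down, z forward; pixel columns grow to the right and rows downward; lengths in m; the calibration is good to about 2 mm. A picture is of the moment at which its call begins. camera_info takes no time and is no camera call.
- bot.job_done(): hands the job in, once; it reports no verdict.
The state is a dict: "clock": time; "joint_pos": joint angles; "joint_vel": joint speeds; "tau": joint torques, N m; "eef_pos": TCP position; "tool_rot": TCP orientation; "ft_force": force on the tool from outside, world axes, zero at the start; "ft_torque": the same for the moment, N m; "grip_width": finger opening in m.
Only numpy, scipy, OpenCV 4.12 (cv2) and the standard library are available. Lean on these libraries where they do the work, as an engineer would, in place of code of your own. Each camera call takes 0.05 s, during which the arm holds its last target.

## Task

Take the T-handled socket wrench and close down the chamber's cover with it evenly, in cross order, in two passes: first turn every nut clockwise to its yellow mark, then every nut on to its red mark, fully tight against the stop; in each pass do one nut and its opposite before the other two. Then stand the wrench upright on its green mat again and let go. Do not touch the chamber or its nuts with the gripper, and leave the bottles and the vial tray where they are.

Things in the scene. Friction and masses are not known exactly. Their poses are not given: they have to be found in the camera images.
- chamber: White round degassing chamber with green band and aluminium cover, fixed to the bench; 250 mm across, cover top 78 mm above the bench. Origin: centre of its underside; z up. Four brass nuts on the cover, on a circle of 78 mm radius, at 45, 135, 225, 315 degrees counter-clockwise (from above) from the chamber's x axis: nuts 1, 2, 3, 4. Opposite pairs: 1 and 3, 2 and 4.
- cover_mid (a point): Centre of the cover's top face, under a steel sight-glass boss (60 mm across, 14 mm high). Beside each nut the cover carries a yellow mark, straight outward from the cover's centre as seen from the nut, and a red mark 0.6 rad farther clockwise about the nut.
- wrench: T-handled socket wrench, about 300 g, 98 mm high, standing upright on its socket. Origin: centre of the socket's lower rim; z up the shaft. Steel socket 40 x 40 mm outside, 30 mm high, with a square opening below, 30 x 30 mm and 24 mm deep, its sides parallel to the wrench's x and y. Round shaft 18 mm thick from 30 mm up to the handle.
- wrench_handle (a point): Middle of the wrench's blue T-bar handle, 86 mm above the wrench's origin: bar 100 mm long (along x), 20 mm thick (along y), 24 mm high. On a nut the socket fits in any of four quarter turns, has about 0.17 rad free play each way before it takes the nut along, slides on if within 2 mm and 0.08 rad, and rests with its rim 6 mm above the cover.
- mat: Green square mat, 130 x 130 x 4 mm, fixed to the bench, on which the wrench stands at the start. Origin: centre of its underside.
- nut_1 (a joint): Turn of nut 1 in rad, clockwise seen from above = tightening. It starts loose, between 0 and 0.15; 0.6: its black pointer is at the yellow mark; 1.2: at the red mark, against a firm stop (fully tight). It takes about 0.15 N m to turn and stays where it is left.
- nut_1_top (a point): Centre of the top of nut 1, 21 mm above the cover. Brass square nut 26 x 26 mm on a round steel washer 42 mm across, 6 mm high, with a black pointer. The square is straight from 6 to 15 mm above the cover, then tapers to 18 x 18 mm. z up; x and y square to the flats and turning with the nut (parallel to the chamber's at joint 0).
- nut_2 (a joint): Turn of nut 2 in rad, clockwise seen from above = tightening. It starts loose, between 0 and 0.15; 0.6: its black pointer is at the yellow mark; 1.2: at the red mark, against a firm stop (fully tight). It takes about 0.15 N m to turn and stays where it is left.
- nut_2_top (a point): Centre of the top of nut 2, 21 mm above the cover. Brass square nut 26 x 26 mm on a round steel washer 42 mm across, 6 mm high, with a black pointer. The square is straight from 6 to 15 mm above the cover, then tapers to 18 x 18 mm. z up; x and y square to the flats and turning with the nut (parallel to the chamber's at joint 0).
- nut_3 (a joint): Turn of nut 3 in rad, clockwise seen from above = tightening. It starts loose, between 0 and 0.15; 0.6: its black pointer is at the yellow mark; 1.2: at the red mark, against a firm stop (fully tight). It takes about 0.15 N m to turn and stays where it is left.
- nut_3_top (a point): Centre of the top of nut 3, 21 mm above the cover. Brass square nut 26 x 26 mm on a round steel washer 42 mm across, 6 mm high, with a black pointer. The square is straight from 6 to 15 mm above the cover, then tapers to 18 x 18 mm. z up; x and y square to the flats and turning with the nut (parallel to the chamber's at joint 0).
- nut_4 (a joint): Turn of nut 4 in rad, clockwise seen from above = tightening. It starts loose, between 0 and 0.15; 0.6: its black pointer is at the yellow mark; 1.2: at the red mark, against a firm stop (fully tight). It takes about 0.15 N m to turn and stays where it is left.
- nut_4_top (a point): Centre of the top of nut 4, 21 mm above the cover. Brass square nut 26 x 26 mm on a round steel washer 42 mm across, 6 mm high, with a black pointer. The square is straight from 6 to 15 mm above the cover, then tapers to 18 x 18 mm. z up; x and y square to the flats and turning with the nut (parallel to the chamber's at joint 0).
- amber_bottle: Bystander: amber bottle with a blue cap, 68 mm across, 130 mm high. Origin: centre of its underside.
- clear_bottle: Bystander: white bottle with a blue cap, 72 mm across, 140 mm high. Origin: centre of its underside.
- vial_tray: Bystander: grey tray of blue-capped vials, 90 x 130 mm, 60 mm high. Origin: centre of its underside.
There are look-alikes about, which are no part of the job. There is more than one size of the wrench; the job needs the larger. Of the things shaped like the mat, the green one is meant.

How it is judged:
By the outcome, as a careful person would: the job done as asked, in the order asked, and still so for the second after the job is handed in, with the robot touching nothing.
It also fails if it takes over 72 s, if anything falls off the work surface, if the arm or the gripper's body presses on something with over 40 N, if the wrist force passes 120 N, or if a joint passes its speed limit or range.

## Working session

There is one attempt and no reset: what is moved stays moved. The work goes in short steps, Python scripts to look and compute and a tool call to move; the robot and the scene stay as the last step left them, time stands still between calls to the robot, and variables do not carry over. Pictures are saved under pics/ and viewed, and the job is handed in when it is done.

Besides the shell and the picture viewer there is one more tool, called after ">>>" as a command line: name --argument value ..., lists and objects as JSON in quotes. step_arm: Moves the arm, as the interface text tells. Its arguments: {"type":"object","properties":{"series":{"type":"array","items":{"type":"object","properties":{"x":{"type":"number"},"y":{"type":"number"},"z":{"type":"number"},"twist":{"type":"number"},"jaw":{"type":"number"}}}}},"required":["series"]}

```bash
mkdir -p pics; ls
python3 - <<'E'
from workcell import bot
import cv2,numpy as np
o=bot.get_obs();print({k:np.round(v,3).tolist() for k,v in o.items()})
for n in ("scene","top"):
    p,d=bot.camera(n);cv2.imwrite(f"pics/{n}0.png",p[:,:,::-1]);np.save(f"pics/{n}0.npy",d)
    i=bot.camera_info(n);print(n,{k:np.round(v,4).tolist() for k,v in i.items()})
E
```

```text
pics
{'clock': 0.0, 'joint_pos': [-1.254, 0.241, 0.004, 1.335, -0.0, 1.571], 'joint_vel': [0.001, 0.002, -0.001, 0.0, -0.0, -0.002], 'tau': [0.0, -37.232, 25.241, 0.017, -0.0, -0.0], 'eef_pos': [0.156, -0.475, 0.23], 'tool_rot': [0.415, 0.573, -0.414, 0.572], 'ft_force': [0.091, -0.207, -0.234], 'ft_torque': [0.021, 0.053, 0.039], 'grip_width': 0.086}
scene {'camera_matrix': [[416.1689, 0.0, 277.2435], [0.0, 416.1689, 208.0653], [0.0, 0.0, 1.0]], 'R': [[-0.7054, 0.7086, -0.0161], [0.4742, 0.4549, -0.7538], [-0.5268, -0.5394, -0.6569]], 't': [0.4338, -0.1729, 1.1449]}
top {'camera_matrix': [[412.1847, 0.0, 278.4527], [0.0, 412.1847, 207.8394], [0.0, 0.0, 1.0]], 'R': [[0.0261, -0.9994, 0.0207], [-0.9924, -0.0284, -0.1201], [0.1206, -0.0174, -0.9925]], 't': [-0.0984, 0.5662, 0.8826]}
```

View pics/scene0.png

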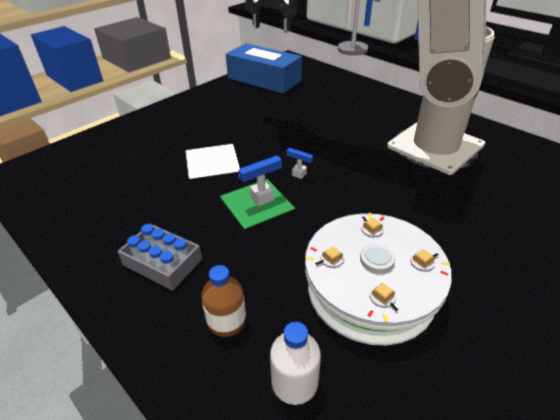

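View pics/top0.png

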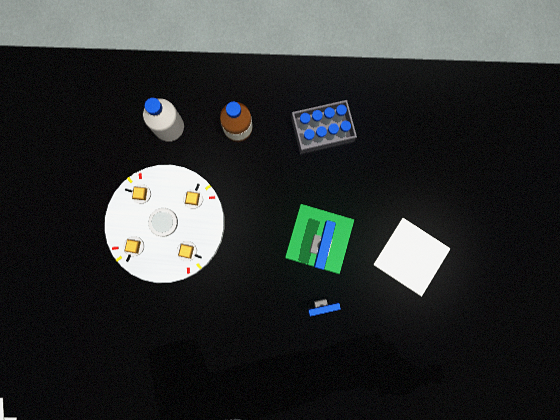

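The scene view shows the wrench on the green mat at about (262,180), with the small look-alike at (300,160), a white mat, and the chamber at right. In the top view the chamber centre is at about (163,223), the wrench bar at (326,245), and the nuts at about (139,193), (192,198), (186,251) and (132,246). Next I'll measure these.

```bash
cat > h.py <<'E'
import cv2,numpy as np
from workcell import bot
def info(n):
    i=bot.camera_info(n);return [np.array(i[k]) for k in("camera_matrix","R","t")]
def ray(n,uv,z):
    K,R,t=info(n);uv=np.atleast_2d(uv).astype(float)
    d=np.c_[uv,np.ones(len(uv))]@np.linalg.inv(K).T@R   # R^T d
    c=-R.T@t
    return c+d*((z-c[2])/d[:,2])[:,None]
def cloud(n,d):
    K,R,t=info(n);v,u=np.mgrid[:d.shape[0],:d.shape[1]]
    p=np.stack([(u-K[0,2])/K[0,0]*d,(v-K[1,2])/K[1,1]*d,d],-1)
    return (p-t)@R
def proj(n,X):
    K,R,t=info(n);p=np.atleast_2d(X)@R.T+t;p=p@K.T;return p[:,:2]/p[:,2:]
def snap(n,name):
    p,d=bot.camera(n);cv2.imwrite(f"pics/{name}.png",p[:,:,::-1]);np.save(f"pics/{name}.npy",d);return p,d
E
python3 - <<'E'
from h import *
for n in("top","scene"):
    im=cv2.imread(f"pics/{n}0.png");P=cloud(n,np.load(f"pics/{n}0.npy"));
    hsv=cv2.cvtColor(im,cv2.COLOR_BGR2HSV);H,S,V=cv2.split(hsv)
    blue=((H>100)&(H<125)&(S>150)&(V>60)).astype(np.uint8)
    brass=((H>10)&(H<28)&(S>120)&(V>90)).astype(np.uint8)
    green=((H>50)&(H<80)&(S>120)&(V>60)).astype(np.uint8)
    for nm,m in(("blue",blue),("brass",brass),("green",green)):
        k,L,st,c=cv2.connectedComponentsWithStats(m)
        for i in range(1,k):
            if st[i,4]>40:
                q=P[(L==i)];z=np.median(q[:,2]);print(n,nm,c[i].round(1),st[i,4],"cloud med",np.median(q,0).round(4),"z max",np.percentile(q[:,2],[5,95]).round(4))
    z=P[...,2];
    m=(z>.07)&(z<.088)&(S<60)&(V>120);q=P[m];print(n,"cover z",np.percentile(q[:,2],[5,50,95]),len(q))
    m8=m.astype(np.uint8)
    cs,_=cv2.findContours(m8,cv2.RETR_EXTERNAL,cv2.CHAIN_APPROX_NONE);cc=max(cs,key=cv2.contourArea)[:,0]
    h=cv2.convexHull(cc)[:,0]; w=ray(n,cc,.078)[:,:2]
    A=np.c_[2*w,np.ones(len(w))]
    for _ in range(5):
        s=np.linalg.lstsq(A,(w**2).sum(1),rcond=None)[0];r=np.sqrt(s[2]+s[0]**2+s[1]**2)
        e=abs(np.hypot(*(w-s[:2]).T)-r);k=e<max(.002,np.median(e)*2);A=A[k];w=w[k]
    print("circle",s[:2],r,len(w))
a=cv2.imread("pics/top0.png");cv2.imwrite("pics/a.png",cv2.resize(a[155:295,95:235],None,fx=4.2,fy=4.2,interpolation=cv2.INTER_CUBIC))
cv2.imwrite("pics/b.png",cv2.resize(a[195:325,280:360],None,fx=4.5,fy=4.5,interpolation=cv2.INTER_CUBIC))
E
```

```text
top blue [152.6 105.7] 236 cloud med [0.7562 0.1784 0.1401] z max [0.1269 0.1426]
top blue [233. 109.] 197 cloud med [0.7584 0.0174 0.1301] z max [0.1218 0.1325]
top blue [340.9 109.6] 104 cloud med [ 0.7912 -0.2165  0.0602] z max [0.0501 0.0635]
top blue [328.9 112.2] 95 cloud med [ 0.7842 -0.1896  0.06  ] z max [0.0543 0.0627]
top blue [316.7 114.9] 96 cloud med [ 0.7768 -0.1627  0.0604] z max [0.0528 0.0624]
top blue [304.7 117.7] 95 cloud med [ 0.7688 -0.1359  0.0601] z max [0.0528 0.0631]
top blue [345.3 125.8] 95 cloud med [ 0.754  -0.2258  0.0602] z max [0.0523 0.0628]
top blue [333.1 128.6] 91 cloud med [ 0.7465 -0.1992  0.0599] z max [0.0536 0.0628]
top blue [321.  131.2] 93 cloud med [ 0.7397 -0.1722  0.0603] z max [0.0554 0.063 ]
top blue [308.7 134.1] 95 cloud med [ 0.7319 -0.1457  0.0605] z max [0.0537 0.0626]
top blue [324.5 244.7] 501 cloud med [ 0.4867 -0.178   0.1024] z max [0.0967 0.105 ]
top blue [324.2 309.2] 234 cloud med [ 0.354  -0.1836  0.066 ] z max [0.0011 0.0692]
top brass [236.2 120. ] 483 cloud med [0.7455 0.0097 0.0933] z max [0.0803 0.1072]
top brass [1
[... 1315 characters left out ...]
295.4 333.6] 530 cloud med [0.7612 0.1831 0.1388] z max [-0.0009  0.1404]
scene brass [372.2 224.4] 177 cloud med [0.4752 0.1116 0.095 ] z max [0.0781 0.0994]
scene brass [332.1 254.7] 186 cloud med [0.586  0.1057 0.0961] z max [0.0881 0.0991]
scene brass [423.4 257.9] 207 cloud med [0.4843 0.2218 0.0961] z max [0.0885 0.0992]
scene brass [222.2 297.6] 1084 cloud med [0.7753 0.0374 0.0892] z max [0.07   0.1068]
scene brass [382.9 292.8] 243 cloud med [0.5936 0.2143 0.0965] z max [0.0882 0.0993]
scene green [254.6 206. ] 1655 cloud med [ 0.5242 -0.1601  0.0026] z max [-0.0005  0.0044]
scene cover z [0.07484493 0.0771866  0.08353562] 11652
circle [0.53365857 0.16375477] 0.12253574268193973 232
```

View pics/a.png

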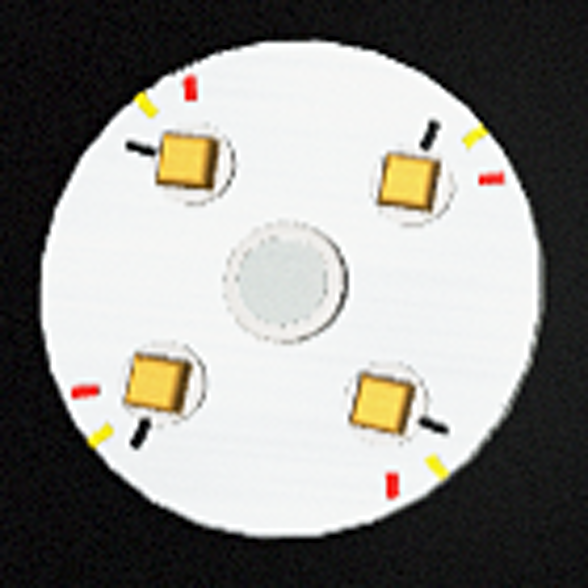

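View pics/b.png

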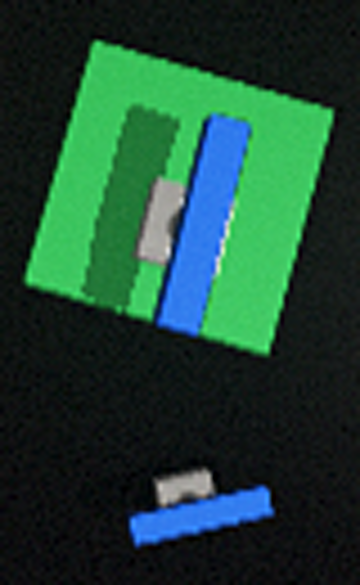

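```bash
cat > meas.py <<'E'
from h import *
def blobs(im,name,box=None,mn=6):
    hsv=cv2.cvtColor(im,cv2.COLOR_BGR2HSV);H,S,V=[c.astype(int) for c in cv2.split(hsv)]
    m={'yellow':(H>=27)&(H<36)&(S>70)&(V>150),'red':((H<8)|(H>172))&(S>100)&(V>120),'black':(V<70)}[name]
    k,L,st,c=cv2.connectedComponentsWithStats(m.astype(np.uint8));out=[]
    for i in range(1,k):
        if mn<=st[i,4]<80:
            # S-weighted centroid in dilated window
            mm=cv2.dilate((L==i).astype(np.uint8),np.ones((3,3)))>0
            wt=np.where(mm,S if name!='black' else np.maximum(0,200-V),0).astype(float)
            v,u=np.nonzero(mm);w=wt[mm];out.append([(u*w).sum()/w.sum(),(v*w).sum()/w.sum(),st[i,4]])
    return np.array(out)
E
python3 - <<'E'
from meas import *
from scipy.optimize import least_squares
c0=np.array([.528,.158])
for n in("top","scene"):
    im=cv2.imread(f"pics/{n}0.png");Q={}
    for c in("yellow","red","black"):
        b=blobs(im,c)
        if len(b)==0: print(n,c,"none");continue
        w=ray(n,b[:,:2],.078 if c!="black" else .082)[:,:2];r=np.hypot(*(w-c0).T)
        k=(r<.13)&(r>.06);Q[c]=w[k];print(n,c,np.c_[b[k],w[k],r[k]].round(4).tolist())
    y=Q["yellow"];print("mean yellow",y.mean(0),"red",Q["red"].mean(0))
    cc=(y.mean(0)+Q["red"].mean(0))/2
    for c in Q:
        d=Q[c]-cc;print(c,np.rad2deg(np.arctan2(d[:,1],d[:,0])).round(2),np.hypot(*d.T).round(4))
E
```

```text
top yellow [[128.8326, 178.9924, 18.0, 0.616, 0.2372, 0.1184], [207.951, 186.4818, 17.0, 0.6049, 0.0691, 0.1176], [117.966, 258.7347, 19.0, 0.4476, 0.2479, 0.1206], [198.5943, 265.7658, 20.0, 0.4375, 0.0807, 0.1191]]
top red [[139.8632, 175.6114, 17.0, 0.624, 0.2144, 0.1114], [211.5212, 197.1116, 16.0, 0.5823, 0.0605, 0.1116], [114.7109, 247.7297, 18.0, 0.4701, 0.2563, 0.114], [187.9161, 270.1073, 17.0, 0.428, 0.1023, 0.1145]]
top black [[196.8565, 186.8182, 12.0, 0.6028, 0.0918, 0.0999], [128.1388, 190.0157, 10.0, 0.5917, 0.2356, 0.1004], [128.0343, 257.683, 15.0, 0.4504, 0.226, 0.1032], [197.615, 255.8772, 10.0, 0.4578, 0.083, 0.1027]]
mean yellow [0.52650564 0.15870775] red [0.52610937 0.15835853]
yellow [  41.25  -48.7   131.36 -138.76] [0.1193 0.1191 0.1191 0.1181]
red [  29.77  -60.28  119.89 -150.22] [0.1126 0.1129 0.1127 0.1133]
black [ -41.1    49.69  138.39 -132.2 ] [0.1015 0.1011 0.1016 0.102 ]
scene yellow [[385.053, 317.0924, 14.0, 0.6156, 0.237, 0.118]]
scene red [[381.5514, 217.8915, 12.0, 0.4292, 0.104, 0.1126], [313.2049, 248.6726, 14.0, 0.5836, 0.0624, 0.1106], [443.8612, 272.5085, 16.0, 0.4716, 0.258, 0.1148], [370.0002, 313.0246, 21.0, 0.6256, 0.2161, 0.1136]]
scene black [[319.3435, 262.1623, 8.0, 0.6033, 0.0935, 0.0992], [393.2971, 306.4394, 13.0, 0.5929, 0.2363, 0.1017]]
mean yellow [0.61562832 0.23700745] red [0.52751745 0.16011932]
yellow [41.11] [0.0585]
red [-146.39  -84.96  149.25   17.98] [0.1709 0.1367 0.1163 0.0568]
black [-73.18  60.48] [0.1097 0.0433]
```

Run:
```python
from meas import *
c=np.array([.5263,.1585]);yaw=-3.71
B=np.array([[.6028,.0918],[.5917,.2356],[.4504,.226],[.4578,.083]])
for k in range(4):
    a=np.deg2rad(45+90*k+yaw);p=c+.078*np.array([np.cos(a),np.sin(a)])
    d=B-p;j=np.argmin(np.hypot(*d.T));th=np.arctan2(*d[j][::-1]);q=.6-((th-a+np.pi)%(2*np.pi)-np.pi)
    print("nut",k+1,p.round(4),"ptr r",np.hypot(*d[j]).round(4),"joint",round(q,3), "wrench yaw",round(yaw-np.rad2deg(q),1))
# wrench
for n in("top","scene"):
    im=cv2.imread(f"pics/{n}0.png");hsv=cv2.cvtColor(im,cv2.COLOR_BGR2HSV);H,S,V=[q.astype(int) for q in cv2.split(hsv)]
    m=((H>100)&(H<125)&(S>150)&(V>60)).astype(np.uint8)
    k,L,st,cc=cv2.connectedComponentsWithStats(m)
    tgt=(324,245) if n=="top" else (260,168)
    i=min(range(1,k),key=lambda i:np.hypot(*(cc[i]-tgt)))
    ct=cv2.findContours((L==i).astype(np.uint8),0,1)[0][0][:,0]
    w=ray(n,ct,.102)[:,:2].astype(np.float32)
    r=cv2.minAreaRect(w);print(n,r)
    vv=V[L==i];print(np.percentile(vv,[5,25,50,75,95]))
    g=((H>50)&(H<80)&(S>120)&(V>30)).astype(np.uint8)
    kk,LL,s2,c2=cv2.connectedComponentsWithStats(g);ii=1+np.argmax(s2[1:,4])
    ct=cv2.findContours((LL==ii).astype(np.uint8),0,1)[0][0][:,0]
    print("mat",cv2.minAreaRect(ray(n,ct,.004)[:,:2].astype(np.float32)))
```

```text
nut 1 [0.5849 0.21  ] ptr r 0.0265 joint 0.009 wrench yaw -4.2
nut 2 [0.4748 0.2171] ptr r 0.026 joint 0.099 wrench yaw -9.4
nut 3 [0.4677 0.107 ] ptr r 0.026 joint 0.14 wrench yaw -11.8
nut 4 [0.5778 0.0999] ptr r 0.0263 joint 0.063 wrench yaw -7.3
top ((0.4879063665866852, -0.17775988578796387), (0.021124547347426414, 0.10017026960849762), 76.22916412353516)
[ 79. 236. 238. 239. 246.]
mat ((0.5051075220108032, -0.17880728840827942), (0.13093288242816925, 0.1318148523569107), 75.07184600830078)
scene ((0.49859341979026794, -0.16478197276592255), (0.05093168839812279, 0.11415565758943558), 76.19766998291016)
[ 82.15 122.   126.   215.   227.  ]
mat ((0.5079571604728699, -0.17536556720733643), (0.13912434875965118, 0.13489320874214172), 74.92845916748047)
```

```bash
cat >> h.py <<'E'
from scipy.spatial.transform import Rotation as Ro
def pose():
    o=bot.get_obs();R=Ro.from_quat(o["tool_rot"]).as_matrix()
    print("t",round(float(o["clock"]),2),"tcp mm",(np.array(o["eef_pos"])*1e3).round(1),"jawaxis deg",np.rad2deg(np.arctan2(R[1,2],R[0,2])).round(2),"toolx",R[:,0].round(3),"j",np.array(o["joint_pos"]).round(3),"F",np.array(o["ft_force"]).round(1),"M",np.array(o["ft_torque"]).round(2),"w",round(float(o["grip_width"]),4))
E
python3 -c "
from h import *
pose()"
```

```text
t 0.1 tcp mm [ 155.6 -474.6  230.5] jawaxis deg -71.85 toolx [-0.001  0.002 -1.   ] j [-1.254  0.241  0.004  1.335  0.     1.571] F [ 0.6 -0.6 -0.2] M [-0.03  0.01 -0.03] w 0.0854
```

>>> step_arm --series '[{"x": 3,"y": 3,"twist": 7},{"x": 6,"y": 6,"twist": 14},{"x": 9,"y": 9,"twist": 21},{"x": 12,"y": 12,"twist": 28},{"x": 15,"y": 15,"twist": 35},{"x": 18,"y": 18,"twist": 42},{"x": 21,"y": 21,"twist": 49},{"x": 24,"y": 24,"twist": 56},{"x": 27,"y": 26,"twist": 63},{"x": 30,"y": 28,"twist": 70}]'

```text
$.series[0]: bad value
```

```bash
python3 -c "
from h import *
pose()"
```

```text
t 0.1 tcp mm [ 155.6 -474.6  230.5] jawaxis deg -71.85 toolx [-0.001  0.002 -1.   ] j [-1.254  0.241  0.004  1.335  0.     1.571] F [ 0.6 -0.6 -0.2] M [-0.03  0.01 -0.03] w 0.0854
```

All keys seem to be required in each row.

>>> step_arm --series '[{"x": 3,"y": 3,"z": 0,"twist": 7,"jaw": 8.5},{"x": 6,"y": 6,"z": 0,"twist": 14,"jaw": 8.5},{"x": 9,"y": 9,"z": 0,"twist": 21,"jaw": 8.5},{"x": 12,"y": 12,"z": 0,"twist": 28,"jaw": 8.5},{"x": 15,"y": 15,"z": 0,"twist": 35,"jaw": 8.5},{"x": 18,"y": 18,"z": 0,"twist": 42,"jaw": 8.5},{"x": 21,"y": 21,"z": 0,"twist": 49,"jaw": 8.5},{"x": 24,"y": 24,"z": 0,"twist": 56,"jaw": 8.5},{"x": 27,"y": 26,"z": 0,"twist": 63,"jaw": 8.5},{"x": 30,"y": 28,"z": 0,"twist": 70,"jaw": 8.5}]'

```text
clock: 0.93
eef_pos: [0.4568, -0.1922, 0.2303]
tool_rot: [0.009, 0.708, -0.009, 0.706]
ft_force: [-0.7, -1.0, 0.1]
grip_width: 0.0853
```

```bash
python3 -c "
from h import *
pose()"
```

```text
t 0.93 tcp mm [ 456.8 -192.2  230.3] jawaxis deg -1.42 toolx [-0.002  0.    -1.   ] j [-0.398  0.234 -0.006  1.333 -0.     1.198] F [-0.7 -1.   0.1] M [-0.07 -0.02  0.01] w 0.0853
```

>>> step_arm --series '[{"x": 1,"y": 0.5,"z": 0,"twist": 7,"jaw": 8.5},{"x": 2,"y": 1,"z": 0,"twist": 14,"jaw": 8.5},{"x": 3.2,"y": 1.5,"z": 0,"twist": 21,"jaw": 8.5},{"x": 3.2,"y": 1.5,"z": 0,"twist": 28,"jaw": 8.5},{"x": 3.2,"y": 1.5,"z": 0,"twist": 35,"jaw": 8.5},{"x": 3.2,"y": 1.5,"z": 0,"twist": 42,"jaw": 8.5},{"x": 3.2,"y": 1.5,"z": 0,"twist": 49,"jaw": 8.5},{"x": 3.2,"y": 1.5,"z": 0,"twist": 56,"jaw": 8.5},{"x": 3.2,"y": 1.5,"z": 0,"twist": 63,"jaw": 8.5},{"x": 3.2,"y": 1.5,"z": 0,"twist": 70,"jaw": 8.5}]'

```text
clock: 1.77
eef_pos: [0.4884, -0.1771, 0.2297]
tool_rot: [-0.4, 0.584, 0.4, 0.582]
ft_force: [0.9, -0.5, 0.1]
grip_width: 0.0852
```

>>> step_arm --series '[{"x": 0,"y": 0,"z": -1,"twist": 7,"jaw": 8.5},{"x": 0,"y": 0,"z": -4,"twist": 7.5,"jaw": 8.5},{"x": 0,"y": 0,"z": -7,"twist": 7.5,"jaw": 8.5},{"x": 0,"y": 0,"z": -9,"twist": 7.5,"jaw": 8.5},{"x": 0,"y": 0,"z": -10,"twist": 7.5,"jaw": 8.5},{"x": 0,"y": 0,"z": -10,"twist": 7.5,"jaw": 8.5}]'

```text
clock: 2.27
eef_pos: [0.4863, -0.1763, 0.1269]
tool_rot: [-0.436, 0.558, 0.439, 0.553]
ft_force: [-0.3, -0.1, -0.4]
grip_width: 0.0849
```

```bash
python3 -c "
from h import *
pose();snap('scene','s1');a=cv2.imread('pics/s1.png');cv2.imwrite('pics/s1b.png',cv2.resize(a[60:260,180:380],None,fx=3,fy=3))"
```

```text
t 2.27 tcp mm [ 486.3 -176.3  126.9] jawaxis deg 76.43 toolx [-0.008  0.    -1.   ] j [-0.346  0.349 -0.127  1.102 -0.002 -0.11 ] F [-0.3 -0.1 -0.4] M [ 0.    0.03 -0.05] w 0.0849
```

View pics/s1b.png

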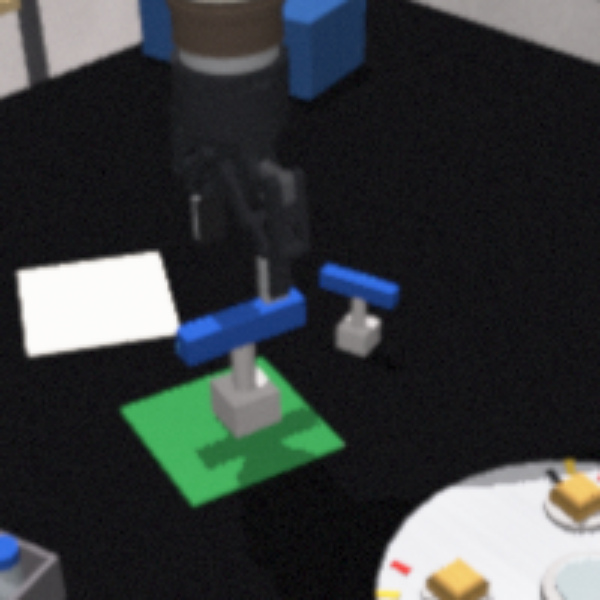

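The gripper straddles the large wrench's bar at about (245,320) in the enlarged view, and nothing is touching. I'll go down and grip.

>>> step_arm --series '[{"x": 0.2,"y": 0,"z": -2,"twist": 0,"jaw": 8.5},{"x": 0.2,"y": 0,"z": -4,"twist": 0,"jaw": 8.5},{"x": 0.2,"y": 0,"z": -5.5,"twist": 0,"jaw": 8.5},{"x": 0.2,"y": 0,"z": -5.5,"twist": 0,"jaw": 5},{"x": 0.2,"y": 0,"z": -5.5,"twist": 0,"jaw": 1.5},{"x": 0.2,"y": 0,"z": -5.5,"twist": 0,"jaw": 1},{"x": 0.2,"y": 0,"z": -5.5,"twist": 0,"jaw": 1},{"x": 0.2,"y": 0,"z": -5.5,"twist": 0,"jaw": 1},{"x": 0.2,"y": 0,"z": -5.5,"twist": 0,"jaw": 1}]'

```text
clock: 3.07
eef_pos: [0.4906, -0.1775, 0.0753]
tool_rot: [-0.438, 0.557, 0.437, 0.554]
ft_force: [-0.6, -1.4, 4.8]
grip_width: 0.0187
```

```bash
python3 -c "
from h import *
pose()"
```

```text
t 3.07 tcp mm [ 490.6 -177.5   75.3] jawaxis deg 76.42 toolx [-0.002 -0.003 -1.   ] j [-0.345  0.405 -0.193  0.974 -0.003 -0.108] F [-0.6 -1.4  4.8] M [-0.16  0.13  0.06] w 0.0187
```

>>> step_arm --series '[{"x": 0,"y": 0,"z": 3,"twist": 0,"jaw": 1},{"x": 0,"y": 0,"z": 7,"twist": 0,"jaw": 1},{"x": 0,"y": 0,"z": 11,"twist": 0,"jaw": 1},{"x": 1,"y": 4,"z": 14,"twist": 1,"jaw": 1},{"x": 2,"y": 8,"z": 15,"twist": 2,"jaw": 1},{"x": 3,"y": 12,"z": 15,"twist": 3,"jaw": 1},{"x": 4,"y": 16,"z": 15,"twist": 4,"jaw": 1},{"x": 5,"y": 20,"z": 15,"twist": 5,"jaw": 1},{"x": 6,"y": 24,"z": 15,"twist": 7,"jaw": 1},{"x": 7,"y": 28,"z": 15,"twist": 9,"jaw": 1}]'

```text
clock: 3.9
eef_pos: [0.5586, 0.0977, 0.2251]
tool_rot: [-0.48, 0.521, 0.48, 0.518]
ft_force: [0.2, -0.6, -3.0]
grip_width: 0.0191
```

```bash
python3 -c "
from h import *
pose();snap('scene','s2');snap('top','t2')"
```

```text
t 3.9 tcp mm [558.6  97.7 225.1] jawaxis deg 85.51 toolx [-0.003 -0.003 -1.   ] j [ 0.174  0.38   0.183  1.377 -0.002  0.253] F [ 0.2 -0.6 -3. ] M [-0.04 -0.06 -0.02] w 0.0191
```

View pics/s2.png

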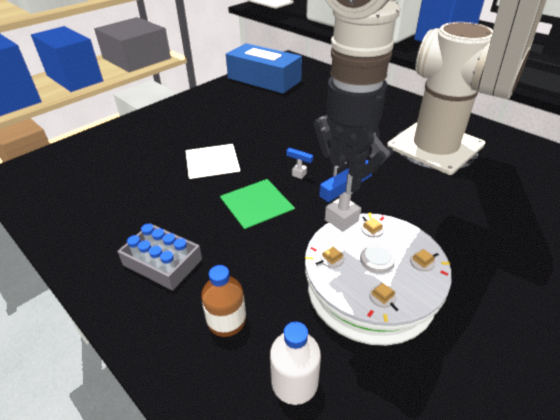

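View pics/t2.png

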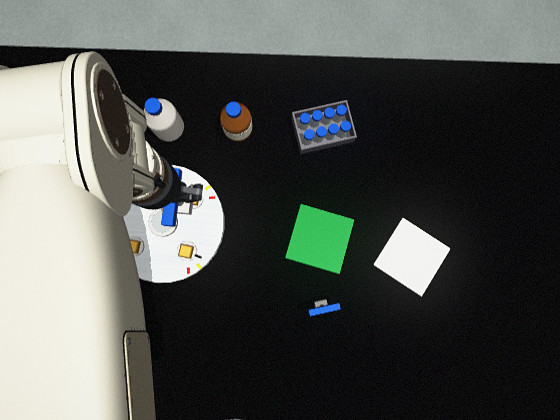

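>>> step_arm --series '[{"x": 1,"y": 4,"z": 0,"twist": 0,"jaw": 1},{"x": 2,"y": 8,"z": -1,"twist": 0,"jaw": 1},{"x": 2.9,"y": 11.3,"z": -2,"twist": 0,"jaw": 1},{"x": 2.9,"y": 11.3,"z": -2.5,"twist": 0,"jaw": 1},{"x": 2.9,"y": 11.3,"z": -2.5,"twist": 0,"jaw": 1},{"x": 2.9,"y": 11.3,"z": -2.5,"twist": 0,"jaw": 1}]'

```text
clock: 4.5
eef_pos: [0.5875, 0.2146, 0.1982]
tool_rot: [-0.481, 0.519, 0.483, 0.516]
ft_force: [0.1, -0.6, -2.7]
grip_width: 0.0192
```

```bash
python3 -c "
from h import *
pose();snap('scene','s3');a=cv2.imread('pics/s3.png');cv2.imwrite('pics/s3b.png',cv2.resize(a[150:350,290:490],None,fx=3,fy=3,interpolation=cv2.INTER_CUBIC))"
```

```text
t 4.5 tcp mm [587.5 214.6 198.2] jawaxis deg 85.95 toolx [-0.005 -0.002 -1.   ] j [0.35  0.513 0.319 1.382 0.    0.421] F [ 0.1 -0.6 -2.7] M [-0.   -0.03 -0.07] w 0.0192
```

View pics/s3b.png

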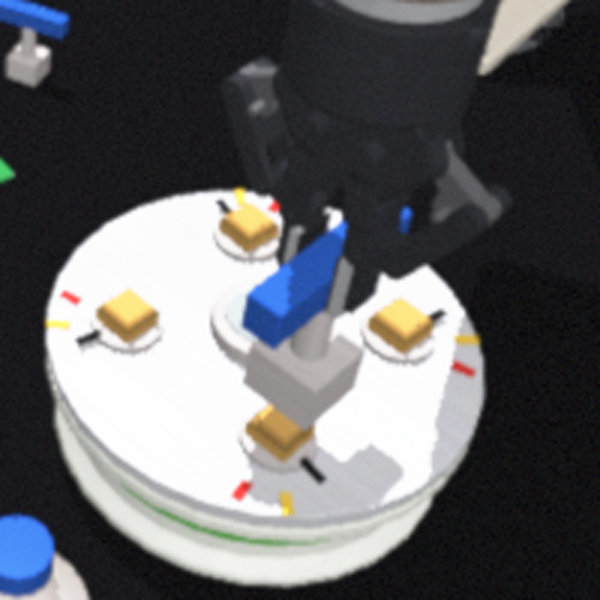

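```bash
cat > fit.py <<'E'
from h import *
from scipy.optimize import minimize
def box(cx,cy,x,y,z0,z1,yaw,hx,hy):
    c,s=np.cos(yaw),np.sin(yaw)
    P=[[x+c*a-s*b,y+s*a+c*b,z] for z in(z0,z1) for a,b in((-hx,-hy),(hx,-hy),(hx,hy),(-hx,hy))]
    return np.array(P)
def hullmask(n,P,shape=(420,560),ss=4):
    h=cv2.convexHull((proj(n,P)).astype(np.float32))[:,0]
    m=np.zeros((shape[0],shape[1]),np.uint8)
    return h
E2=[(0,1),(1,2),(2,3),(3,0),(4,5),(5,6),(6,7),(7,4),(0,4),(1,5),(2,6),(3,7)]
def visible_edges(n,P):
    # edges belonging to a front face
    K,R,t=info(n);c=-R.T@t;F=[(3,2,1,0),(4,5,6,7),(0,1,5,4),(1,2,6,5),(2,3,7,6),(3,0,4,7)];vis=set()
    for f in F:
        q=P[list(f)];nn=np.cross(q[1]-q[0],q[2]-q[1])
        if nn@(c-q[0])>0:
            for i in range(4): vis.add(tuple(sorted((f[i],f[(i+1)%4]))))
    return vis
def edgefit(n,im,z,x0,y0,yaw0,span=.006,parts=("socket","bar"),yspan=0.08):
    g=cv2.GaussianBlur(im,(0,0),.8).astype(np.float32)
    gx=cv2.Sobel(g,-1,1,0,ksize=3);gy=cv2.Sobel(g,-1,0,1,ksize=3)
    G=np.minimum(np.sqrt(gx**2+gy**2).max(2),250)
    G=cv2.GaussianBlur(G,(0,0),.7)
    def score(v):
        x,y,yaw=v;s=[]
        for p in parts:
            P=box(0,0,x,y,z,z+.03,yaw,.02,.02) if p=="socket" else box(0,0,x,y,z+.074,z+.098,yaw,.05,.01)
            for a,b in visible_edges(n,P):
                q=proj(n,P[a]+(P[b]-P[a])*np.linspace(0.05,.95,15)[:,None]).astype(np.float32)
                s.append(cv2.remap(G,q[None,:,0],q[None,:,1],cv2.INTER_LINEAR).mean())
        return -np.mean(s)
    best=None
    for yw in np.linspace(-yspan,yspan,5):
      for dx in np.arange(-span,span+1e-9,.002):
        for dy in np.arange(-span,span+1e-9,.002):
            f=score((x0+dx,y0+dy,yaw0+yw))
            if best is None or f<best[0]: best=(f,(x0+dx,y0+dy,yaw0+yw))
    r=minimize(score,best[1],method="Nelder-Mead",options=dict(initial_simplex=np.array(best[1])+np.array([[0,0,0],[.0015,0,0],[0,.0015,0],[0,0,.03]])))
    return r.x,r.fun
def draw(n,im,x,y,z,yaw,crop,f,out):
    a=cv2.resize(im[crop[1]:crop[3],crop[0]:crop[2]],None,fx=f,fy=f,interpolation=cv2.INTER_CUBIC)
    for P in(box(0,0,x,y,z,z+.03,yaw,.02,.02),box(0,0,x,y,z+.074,z+.098,yaw,.05,.01)):
        for i,j in visible_edges(n,P):
            q=(proj(n,P[[i,j]])+.5-[crop[0],crop[1]])*f;cv2.line(a,*[tuple(int(v) for v in w) for w in q],(0,255,0),1,cv2.LINE_AA)
    cv2.imwrite(out,a)
E
python3 - <<'E'
from fit import *
im=cv2.imread("pics/s3.png");tcp=np.array([.5875,.2146,.1982]);z=tcp[2]-.0713
for zz in(z-.002,z,z+.002):
    for parts in(("socket","bar"),("socket",),("bar",)):
        v,f=edgefit("scene",im,zz,tcp[0]-.002,tcp[1],np.deg2rad(-4),parts=parts);print(round(zz,4),parts,(v[:2]*1e3).round(1),np.rad2deg(v[2]).round(1),round(f,1), "minus tcp",((v[:2]-tcp[:2])*1e3).round(1))
v,f=edgefit("scene",im,z,tcp[0]-.002,tcp[1],np.deg2rad(-4))
draw("scene",im,v[0],v[1],z,v[2],(350,200,450,320),5,"pics/s3fit.png")
E
```

```text
Traceback (most recent call last):
  File "fit.py", line 37, in edgefit
    f=score((x0+dx,y0+dy,yaw0+yw))
  File "fit.py", line 30, in score
    q=proj(n,P[a]+(P[b]-P[a])*np.linspace(0.05,.95,15)[:,None]).astype(np.float32)
      ~~~~^^^^^^^^^^^^^^^^^^^^^^^^^^^^^^^^^^^^^^^^^^^^^^^^^^^^^
  File "h.py", line 15, in proj
    K,R,t=info(n);p=np.atleast_2d(X)@R.T+t;p=p@K.T;return p[:,:2]/p[:,2:]
          ~~~~^^^
  File "h.py", line 4, in info
    i=bot.camera_info(n);return [np.array(i[k]) for k in("camera_matrix","R","t")]
ValueError: time passes only in moves, steps and waits
```

Too many calls to camera_info; I'll cache it.

```bash
sed -i 's/^def info/import functools\n@functools.lru_cache(None)\ndef info/' h.py
cat > r.py <<'E'
from fit import *
im=cv2.imread("pics/s3.png");tcp=np.array([.5875,.2146,.1982]);z=tcp[2]-.0713
for zz in(z-.002,z,z+.002):
    for parts in(("socket","bar"),("socket",),("bar",)):
        v,f=edgefit("scene",im,zz,tcp[0]-.002,tcp[1],np.deg2rad(-4),parts=parts);print(round(zz,4),parts,(v[:2]*1e3).round(1),np.rad2deg(v[2]).round(1),round(f,1), "minus tcp",((v[:2]-tcp[:2])*1e3).round(1))
v,f=edgefit("scene",im,z,tcp[0]-.002,tcp[1],np.deg2rad(-4))
draw("scene",im,v[0],v[1],z,v[2],(350,200,450,320),5,"pics/s3fit.png")
E
python3 r.py
```

```text
0.1249 ('socket', 'bar') [584.5 214.7] -2.6 -149.5 minus tcp [-3.   0.1]
0.1249 ('socket',) [585.  214.8] -0.8 -139.7 minus tcp [-2.5  0.2]
0.1249 ('bar',) [584.7 215.3] -3.4 -161.8 minus tcp [-2.8  0.7]
0.1269 ('socket', 'bar') [586.3 215.4] -2.4 -149.1 minus tcp [-1.2  0.8]
0.1269 ('socket',) [586.6 215.5] -0.7 -139.8 minus tcp [-0.9  0.9]
0.1269 ('bar',) [586.4 216. ] -3.2 -160.9 minus tcp [-1.1  1.4]
0.1289 ('socket', 'bar') [588.  216.1] -2.0 -148.7 minus tcp [0.5 1.5]
0.1289 ('socket',) [588.2 216.2] -0.3 -139.9 minus tcp [0.7 1.6]
0.1289 ('bar',) [588.1 216.8] -2.9 -159.9 minus tcp [0.6 2.2]
```

View pics/s3fit.png

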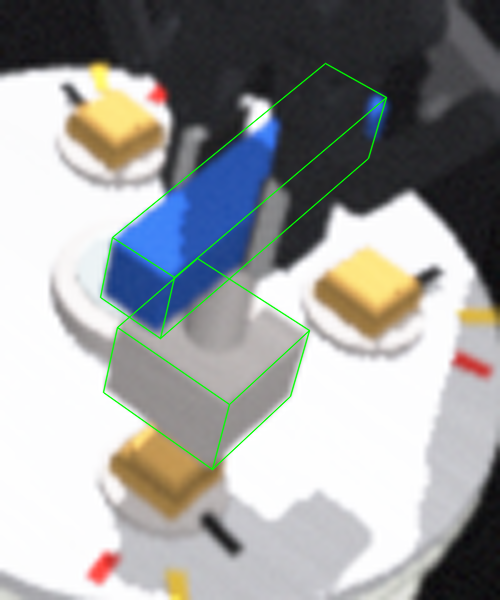

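```bash
cat > r2.py <<'E'
from fit import *
d=np.load("pics/s3.npy");P=cloud("scene",d)
def inhull(Q):
    q=cv2.convexHull(proj("scene",Q).astype(np.float32))[:,0];m=np.zeros(d.shape,np.uint8);cv2.fillPoly(m,[q.round().astype(int)],1);return cv2.erode(m,np.ones((3,3)))>0
b=box(0,0,.5863,.2154,.1269,.1569,np.deg2rad(-3.4),.02,.02)
z=P[inhull(b[4:])];print("socket top",np.percentile(z[:,2],[10,25,40,50]).round(4),"expect .1569")
b=box(0,0,.5863,.2154,.2009,.2249,np.deg2rad(-3.4),.05,.01)
c,s=np.cos(-.06),np.sin(-.06)
q=b[4:]; q=np.array([q[1],q[2],q[2]+(q[3]-q[2])*.25,q[1]+(q[0]-q[1])*.25])
z=P[inhull(q)];print("bar top",np.percentile(z[:,2],[10,25,50,75,90]).round(4),"expect .2249",len(z))
d0=np.load("pics/scene0.npy");P0=cloud("scene",d0)
for k,(u,v) in enumerate([(383,291),(332,253),(372,223),(423,256)]):print("nut top",P0[v-2:v+2,u-2:u+2].reshape(-1,3).mean(0).round(4))
E
python3 r2.py
```

```text
socket top [0.1554 0.1562 0.157  0.1582] expect .1569
bar top [0.223  0.2236 0.2241 0.2245 0.2249] expect .2249 161
nut top [0.5907 0.2119 0.098 ]
nut top [0.5831 0.1027 0.0978]
nut top [0.4728 0.108  0.0977]
nut top [0.481  0.2184 0.0977]
```

```bash
cat > r3.py <<'E'
from fit import *
from scipy.optimize import least_squares
qs=[.009,.099,.14,.063]
for n in("scene","top"):
    im=cv2.imread(f"pics/{n}0.png")
    g=cv2.GaussianBlur(im,(0,0),.8).astype(np.float32)
    G=np.sqrt(cv2.Sobel(g,-1,1,0)**2+cv2.Sobel(g,-1,0,1)**2).max(2);G=cv2.GaussianBlur(np.minimum(G,300),(0,0),.7)
    K,R,t=info(n);cam=-R.T@t
    def score(v):
        x,y,yaw=v[:3];s=[]
        for k in range(4):
            a=yaw+np.deg2rad(45+90*k);nx,ny=x+.078*np.cos(a),y+.078*np.sin(a);w=yaw-qs[k]
            lo=box(0,0,nx,ny,.084,.093,w,.013,.013);hi=box(0,0,nx,ny,.099,.099,w,.009,.009)
            P=np.r_[lo[:4],lo[4:],hi[:4]]
            segs=[(8,9),(9,10),(10,11),(11,8)]
            for i in range(4): # facing sides
                m=(P[i]+P[(i+1)%4])/2-[nx,ny,.084]
                if m[:2]@(cam[:2]-[nx,ny])>0: segs+=[(i,(i+1)%4)]
                else: segs+=[]
            for i,j in segs:
                q=proj(n,P[i]+(P[j]-P[i])*np.linspace(.05,.95,9)[:,None]).astype(np.float32)
                s.append(cv2.remap(G,q[None,:,0],q[None,:,1],1).mean())
        # rim circle
        th=np.linspace(0,2*np.pi,200);c=np.c_[x+.125*np.cos(th),y+.125*np.sin(th),0*th+.078]
        q=proj(n,c).astype(np.float32);rim=cv2.remap(G,q[None,:,0],q[None,:,1],1).mean()
        return -(np.mean(s)*wn+rim*wr)
    for wn,wr in((1,0),(0,1),(1,1)):
        b=min(((score((x,y,-.0648)),x,y) for x in np.arange(.52,.535,.001) for y in np.arange(.152,.167,.001)))
        r=minimize(score,[b[1],b[2],-.0648],method="Nelder-Mead",options=dict(initial_simplex=np.array([b[1],b[2],-.0648])+np.array([[0,0,0],[.001,0,0],[0,.001,0],[0,0,.02]])))
        print(n,wn,wr,(r.x[:2]*1e3).round(2),np.rad2deg(r.x[2]).round(2),r.fun.round(1))
E
python3 r3.py
```

```text
scene 1 0 [528.68 160.8 ] -3.76 -230.9
scene 0 1 [528.08 160.33] -3.75 -268.7
scene 1 1 [528.3  160.45] -3.89 -498.6
top 1 0 [526.48 158.47] -3.92 -236.4
top 0 1 [526.03 157.61] -4.17 -289.6
top 1 1 [526.15 157.91] -3.75 -524.5
```

>>> step_arm --series '[{"x": 0,"y": -0.36,"z": 0,"twist": 0,"jaw": 1},{"x": 0,"y": -0.36,"z": -1,"twist": 0,"jaw": 1},{"x": 0,"y": -0.36,"z": -2,"twist": 0,"jaw": 1},{"x": 0,"y": -0.36,"z": -2.3,"twist": 0,"jaw": 1},{"x": 0,"y": -0.36,"z": -2.3,"twist": 0,"jaw": 1}]'

```text
clock: 4.97
eef_pos: [0.5868, 0.2094, 0.1743]
tool_rot: [-0.48, 0.52, 0.483, 0.516]
ft_force: [0.2, 0.2, -3.2]
grip_width: 0.0194
```

```bash
python3 -c "
from h import *
pose()"
```

```text
t 4.97 tcp mm [586.8 209.4 174.3] jawaxis deg 85.83 toolx [-0.007 -0.002 -1.   ] j [0.343 0.52  0.268 1.326 0.    0.415] F [ 0.2  0.2 -3.2] M [-0.07  0.04 -0.01] w 0.0194
```

>>> step_arm --series '[{"x": 0.1,"y": 0.15,"z": 0,"twist": 0,"jaw": 1},{"x": 0.1,"y": 0.15,"z": 0,"twist": 0,"jaw": 1},{"x": 0.1,"y": 0.15,"z": 0,"twist": 0,"jaw": 1}]'

```text
clock: 5.22
eef_pos: [0.588, 0.2111, 0.1745]
tool_rot: [-0.48, 0.52, 0.483, 0.516]
ft_force: [0.2, 0.5, -3.2]
grip_width: 0.0189
```

```bash
python3 -c "
from h import *
pose()
snap('scene','s4')
from fit import *
im=cv2.imread('pics/s4.png')
o=bot.get_obs();tcp=np.array(o['eef_pos']);z=tcp[2]-.0709
v,f=edgefit('scene',im,z,tcp[0]-.001,tcp[1]+.001,np.deg2rad(-4));print(v*1e3,f,(v[:2]-tcp[:2])*1e3)
pose()
draw('scene',im,v[0],v[1],z,v[2],(350,200,450,320),5,'pics/s4fit.png')"
```

```text
t 5.22 tcp mm [588.  211.1 174.5] jawaxis deg 85.84 toolx [-0.006 -0.002 -1.   ] j [0.344 0.523 0.273 1.328 0.    0.417] F [ 0.2  0.5 -3.2] M [ 0.   -0.07  0.01] w 0.0189
[587.14005351 212.09792722 -53.62297928] -152.9048309326172 [-0.9289921   0.99626742]
t 5.27 tcp mm [588.1 211.1 174.6] jawaxis deg 85.84 toolx [-0.006 -0.002 -1.   ] j [0.344 0.522 0.273 1.328 0.    0.417] F [ 0.3  0.4 -2.9] M [ 0.   -0.02  0.01] w 0.0193
```

View pics/s4fit.png

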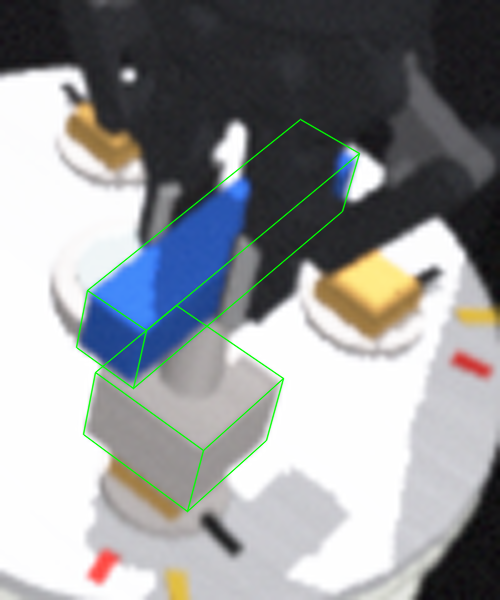

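Wrench fits at (587.1, 212.1) against the nut at (586.8, 212.0). I'll lower it.

>>> step_arm --series '[{"x": 0,"y": 0,"z": -0.5,"twist": 0,"jaw": 1},{"x": 0,"y": 0,"z": -1,"twist": 0,"jaw": 1},{"x": 0,"y": 0,"z": -1.5,"twist": 0,"jaw": 1},{"x": 0,"y": 0,"z": -1.9,"twist": 0,"jaw": 1},{"x": 0,"y": 0,"z": -1.9,"twist": 0,"jaw": 1}]'

```text
clock: 5.68
eef_pos: [0.5881, 0.2111, 0.1556]
tool_rot: [-0.481, 0.52, 0.482, 0.516]
ft_force: [-0.2, 0.1, -3.0]
grip_width: 0.0195
```

```bash
python3 -c "
from h import *
pose()"
```

```text
t 5.68 tcp mm [588.1 211.1 155.6] jawaxis deg 85.84 toolx [-0.006 -0.002 -1.   ] j [0.344 0.532 0.239 1.284 0.    0.417] F [-0.2  0.1 -3. ] M [ 0.02 -0.01  0.03] w 0.0195
```

>>> step_arm --series '[{"x": 0,"y": 0,"z": 0,"twist": -6,"jaw": 1},{"x": 0,"y": 0,"z": 0,"twist": -12,"jaw": 1},{"x": 0,"y": 0,"z": 0,"twist": -18,"jaw": 1},{"x": 0,"y": 0,"z": 0,"twist": -24,"jaw": 1},{"x": 0,"y": 0,"z": 0,"twist": -30,"jaw": 1},{"x": 0,"y": 0,"z": 0,"twist": -35,"jaw": 1},{"x": 0,"y": 0,"z": 0,"twist": -40,"jaw": 1},{"x": 0,"y": 0,"z": 0,"twist": -40,"jaw": 1},{"x": 0,"y": 0,"z": 0,"twist": -40,"jaw": 1}]'

```text
clock: 6.43
eef_pos: [0.5878, 0.21, 0.1554]
tool_rot: [-0.275, 0.653, 0.277, 0.649]
ft_force: [-0.9, -3.1, -0.8]
grip_width: 0.0192
```

```bash
python3 -c "
from h import *
pose();snap('scene','s5');a=cv2.imread('pics/s5.png');cv2.imwrite('pics/s5b.png',cv2.resize(a[200:330,330:460],None,fx=5,fy=5,interpolation=cv2.INTER_CUBIC)[:600])"
```

```text
t 6.43 tcp mm [587.8 210.  155.4] jawaxis deg 45.92 toolx [-0.006  0.    -1.   ] j [0.342 0.531 0.236 1.282 0.002 1.111] F [-0.9 -3.1 -0.8] M [-1.04  0.23 -0.02] w 0.0192
```

View pics/s5b.png

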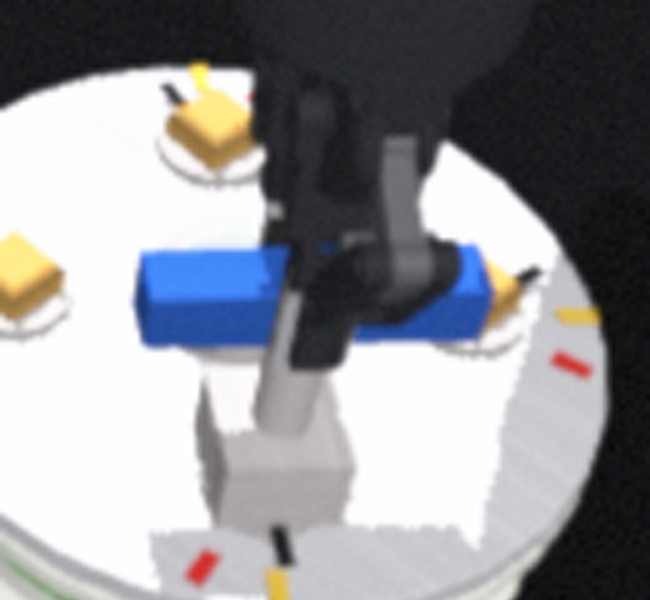

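```bash
cat > ptr.py <<'E'
from h import *
import sys
C={"scene":(np.array([.5282,.1605]),-3.78),"top":(np.array([.5263,.1584]),-3.74)}
def joints(n,im,nuts=(1,2,3,4),z=.081,rmin=.019,rmax=.036):
    """find dark pixels on annulus about each nut; return joint estimates"""
    V=cv2.resize(im,None,fx=4,fy=4,interpolation=cv2.INTER_CUBIC).max(2)
    c,yaw=C[n];out={}
    for k in nuts:
        a=np.deg2rad(45+90*(k-1)+yaw);p=c+.078*np.array([np.cos(a),np.sin(a)])
        rs=np.arange(rmin,rmax,.0005);ths=np.deg2rad(np.arange(-60,61,.5))
        T,Rr=np.meshgrid(ths,rs);X=np.c_[(p[0]+Rr*np.cos(a+T)).ravel(),(p[1]+Rr*np.sin(a+T)).ravel(),np.full(T.size,z)]
        q=proj(n,X);q=(q+.5)*4-.5
        S=cv2.remap(V,q[None,:,0].astype(np.float32),q[None,:,1].astype(np.float32),1).reshape(T.shape)
        w=np.clip(110-S.astype(float),0,None)
        if w.sum()<500: out[k]=None;continue
        # main blob
        m,L,st,cc=cv2.connectedComponentsWithStats((w>0).astype(np.uint8));i=1+np.argmax(st[1:,4]);ww=w*(L==i)
        th=(ww*T).sum()/ww.sum();out[k]=(round(.6-th,3),round((ww*Rr).sum()/ww.sum(),4),int(st[i,4]))
    return out
if __name__=="__main__":
    print(joints(sys.argv[1],cv2.imread(f"pics/{sys.argv[2]}.png")))
E
python3 ptr.py top top0; python3 ptr.py scene scene0; python3 ptr.py scene s5
```

```text
{1: (np.float64(0.004), np.float64(0.0266), 491), 2: (np.float64(0.112), np.float64(0.0258), 641), 3: (np.float64(0.147), np.float64(0.0253), 500), 4: (np.float64(0.043), np.float64(0.0257), 597)}
{1: (np.float64(-0.046), np.float64(0.0243), 605), 2: (np.float64(0.054), np.float64(0.0297), 322), 3: (np.float64(0.183), np.float64(0.0293), 302), 4: (np.float64(0.122), np.float64(0.0243), 621)}
{1: (np.float64(0.498), np.float64(0.0244), 569), 2: (np.float64(0.049), np.float64(0.0298), 209), 3: (np.float64(1.475), np.float64(0.0296), 1232), 4: (np.float64(0.124), np.float64(0.0242), 458)}
```

Run:
```python
from ptr import *
for z in(.078,.080,.082,.084,.086):
  for n,f in(("top","top0"),("scene","scene0"),("scene","s5")):
    j=joints(n,cv2.imread(f"pics/{f}.png"),z=z);print(z,f,{k:tuple(float(q) for q in v[:2]) for k,v in j.items()})
```

```text
0.078 top0 {1: (0.01, 0.0278), 2: (0.149, 0.0262), 3: (0.155, 0.0248), 4: (0.016, 0.026)}
0.078 scene0 {1: (-0.128, 0.0237), 2: (0.001, 0.0318), 3: (0.244, 0.0316), 4: (0.217, 0.0235)}
0.078 s5 {1: (0.458, 0.0234), 2: (-0.003, 0.0322), 3: (1.482, 0.0296), 4: (0.22, 0.0233)}
0.08 top0 {1: (0.006, 0.027), 2: (0.124, 0.0259), 3: (0.149, 0.0251), 4: (0.034, 0.0258)}
0.08 scene0 {1: (-0.072, 0.024), 2: (0.035, 0.0305), 3: (0.205, 0.0302), 4: (0.153, 0.024)}
0.08 s5 {1: (0.485, 0.024), 2: (0.031, 0.0307), 3: (1.477, 0.0296), 4: (0.155, 0.0238)}
0.082 top0 {1: (0.001, 0.0262), 2: (0.1, 0.0257), 3: (0.144, 0.0254), 4: (0.052, 0.0256)}
0.082 scene0 {1: (-0.019, 0.0245), 2: (0.074, 0.0288), 3: (0.16, 0.0284), 4: (0.092, 0.0247)}
0.082 s5 {1: (0.511, 0.025), 2: (0.069, 0.029), 3: (1.473, 0.0296), 4: (0.093, 0.0246)}
0.084 top0 {1: (-0.004, 0.0255), 2: (0.074, 0.0254), 3: (0.139, 0.0258), 4: (0.07, 0.0254)}
0.084 scene0 {1: (0.032, 0.0253), 2: (0.118, 0.0271), 3: (0.11, 0.0266), 4: (0.033, 0.0256)}
0.084 s5 {1: (0.535, 0.0263), 2: (0.113, 0.0273), 3: (1.47, 0.0295), 4: (0.033, 0.0256)}
0.086 top0 {1: (-0.009, 0.0249), 2: (0.048, 0.0252), 3: (0.133, 0.0261), 4: (0.088, 0.0252)}
0.086 scene0 {1: (0.08, 0.0263), 2: (0.168, 0.0255), 3: (0.052, 0.0249), 4: (-0.021, 0.0268)}
0.086 s5 {1: (0.556, 0.0278), 2: (0.162, 0.0257), 3: (1.469, 0.0293), 4: (-0.021, 0.0267)}
```

>>> step_arm --series '[{"x": 0,"y": 0,"z": 0,"twist": -2,"jaw": 1},{"x": 0,"y": 0,"z": 0,"twist": -4,"jaw": 1},{"x": 0,"y": 0,"z": 0,"twist": -4.3,"jaw": 1},{"x": 0,"y": 0,"z": 0,"twist": -4.3,"jaw": 1}]'

```text
clock: 6.82
eef_pos: [0.5878, 0.2098, 0.1554]
tool_rot: [-0.251, 0.663, 0.253, 0.659]
ft_force: [-0.2, -3.2, -1.6]
grip_width: 0.0191
```

```bash
sed -i 's/z=.081/z=.083/' ptr.py
cat > look.py <<'E'
from ptr import *
import sys
pose();f=sys.argv[1];snap('scene',f);j=joints('scene',cv2.imread(f'pics/{f}.png'));print({k:tuple(float(q) for q in v) for k,v in j.items() if v})
E
python3 look.py s6
```

```text
t 6.82 tcp mm [587.8 209.8 155.4] jawaxis deg 41.7 toolx [-0.006  0.    -1.   ] j [0.342 0.531 0.236 1.282 0.002 1.185] F [-0.2 -3.2 -1.6] M [-0.84  0.14  0.09] w 0.0191
{1: (0.591, 0.0256, 592.0), 2: (0.091, 0.0281, 225.0), 3: (1.524, 0.0311, 695.0), 4: (0.063, 0.0251, 447.0)}
```

>>> step_arm --series '[{"x": 0,"y": 0,"z": 0,"twist": 5,"jaw": 1},{"x": 0,"y": 0,"z": 0,"twist": 9,"jaw": 1},{"x": 0,"y": 0,"z": 1.5,"twist": 9,"jaw": 1},{"x": 0,"y": 0,"z": 4,"twist": 9,"jaw": 1},{"x": -2,"y": -1.7,"z": 5,"twist": 15,"jaw": 1},{"x": -5,"y": -4.2,"z": 5,"twist": 21,"jaw": 1},{"x": -8,"y": -7,"z": 5,"twist": 27,"jaw": 1},{"x": -10.5,"y": -9.2,"z": 5,"twist": 33,"jaw": 1},{"x": -11.7,"y": -10.2,"z": 4,"twist": 36.5,"jaw": 1},{"x": -11.7,"y": -10.2,"z": 3,"twist": 36.5,"jaw": 1}]'

```text
clock: 7.7
eef_pos: [0.4684, 0.1067, 0.1859]
tool_rot: [-0.446, 0.55, 0.447, 0.547]
ft_force: [-0.7, -0.2, -3.2]
grip_width: 0.0192
```

```bash
python3 look.py s7
```

```text
t 7.7 tcp mm [468.4 106.7 185.9] jawaxis deg 78.25 toolx [-0.005 -0.002 -1.   ] j [ 2.250e-01  2.320e-01 -1.270e-01  1.217e+00 -1.000e-03  4.300e-01] F [-0.7 -0.2 -3.2] M [0.06 0.09 0.01] w 0.0192
{1: (0.592, 0.0248, 487.0), 2: (0.081, 0.0286, 408.0), 3: (0.156, 0.0277, 373.0), 4: (0.063, 0.0252, 464.0)}
```

>>> step_arm --series '[{"x": 0.25,"y": 0.15,"z": -0.6,"twist": 0,"jaw": 1},{"x": 0.25,"y": 0.15,"z": -1.1,"twist": 0,"jaw": 1},{"x": 0.25,"y": 0.15,"z": -1.1,"twist": 0,"jaw": 1}]'

```text
clock: 8.0
eef_pos: [0.4718, 0.1099, 0.171]
tool_rot: [-0.444, 0.552, 0.447, 0.546]
ft_force: [-0.3, -0.2, -2.4]
grip_width: 0.019
```

```bash
cat > wf.py <<'E'
from fit import *
import sys
f,tx,ty=sys.argv[1],float(sys.argv[2]),float(sys.argv[3])
pose();o=bot.get_obs();snap('scene',f);im=cv2.imread(f'pics/{f}.png')
R=Ro.from_quat(o["tool_rot"]).as_matrix();yaw=np.arctan2(R[1,2],R[0,2])-np.pi/2
tcp=np.array(o['eef_pos']);z=tcp[2]-.0711
v,s=edgefit('scene',im,z,tcp[0]-.001,tcp[1]+.001,yaw)
print("wrench",(v[:2]*1e3).round(1),np.rad2deg(v[2]).round(1),s.round(0),"-tcp",((v[:2]-tcp[:2])*1e3).round(1),"-target",(v[:2]*1e3-[tx,ty]).round(1))
u=proj('scene',[[v[0],v[1],z]])[0].astype(int)
draw('scene',im,v[0],v[1],z,v[2],(u[0]-50,max(0,u[1]-80),u[0]+50,u[1]+40),5,f'pics/{f}fit.png')
E
python3 wf.py s8 469.6 109.05
```

```text
t 8.0 tcp mm [471.8 109.9 171. ] jawaxis deg 78.2 toolx [-0.009 -0.002 -1.   ] j [ 0.229  0.253 -0.14   1.187  0.     0.435] F [-0.3 -0.2 -2.4] M [ 0.05  0.05 -0.04] w 0.019
wrench [471.5 111.3] -10.6 -153.0 -tcp [-0.4  1.4] -target [1.9 2.2]
```

View pics/s8fit.png

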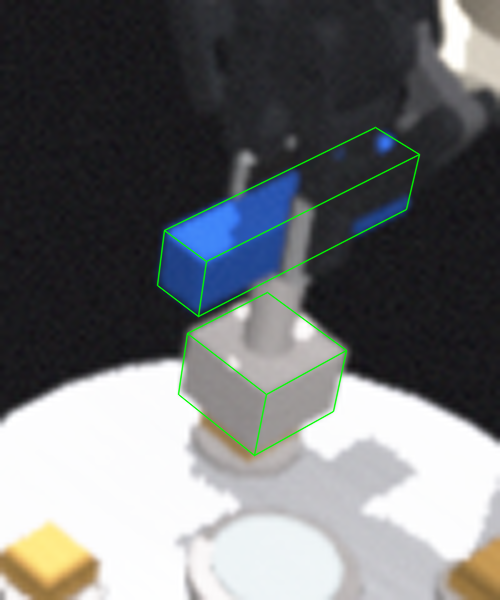

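>>> step_arm --series '[{"x": -0.12,"y": -0.19,"z": 0.1,"twist": 0,"jaw": 1},{"x": -0.12,"y": -0.19,"z": 0.1,"twist": 0,"jaw": 1},{"x": -0.12,"y": -0.19,"z": 0.1,"twist": 0,"jaw": 1},{"x": -0.12,"y": -0.19,"z": 0,"twist": 0,"jaw": 1}]'

```text
clock: 8.38
eef_pos: [0.4711, 0.1081, 0.1719]
tool_rot: [-0.445, 0.551, 0.447, 0.546]
ft_force: [0.4, -0.9, -2.9]
grip_width: 0.0193
```

```bash
python3 wf.py s9 469.6 109.05
```

```text
t 8.38 tcp mm [471.1 108.1 171.9] jawaxis deg 78.2 toolx [-0.008 -0.002 -1.   ] j [ 0.226  0.249 -0.142  1.187 -0.     0.432] F [ 0.4 -0.9 -2.9] M [-0.01 -0.01  0.03] w 0.0193
wrench [470.6 109.2] -9.8 -153.0 -tcp [-0.5  1.1] -target [1.  0.2]
```

Good, within about 1 mm. I'll descend, nudging x slightly.

>>> step_arm --series '[{"x": -0.04,"y": 0,"z": -0.4,"twist": 0,"jaw": 1},{"x": -0.04,"y": 0,"z": -0.9,"twist": 0,"jaw": 1},{"x": -0.04,"y": 0,"z": -1.3,"twist": 0,"jaw": 1},{"x": -0.04,"y": 0,"z": -1.65,"twist": 0,"jaw": 1},{"x": -0.04,"y": 0,"z": -1.65,"twist": 0,"jaw": 1}]'

```text
clock: 8.85
eef_pos: [0.4705, 0.1079, 0.1553]
tool_rot: [-0.445, 0.551, 0.447, 0.546]
ft_force: [0.3, -0.5, 0.2]
grip_width: 0.019
```

```bash
python3 -c "
from h import *
pose()"
```

```text
t 8.85 tcp mm [470.5 107.9 155.3] jawaxis deg 78.2 toolx [-0.008 -0.002 -1.   ] j [ 0.226  0.261 -0.172  1.146 -0.     0.432] F [ 0.3 -0.5  0.2] M [-0.11  0.06 -0.09] w 0.019
```

>>> step_arm --series '[{"x": 0,"y": 0,"z": 0,"twist": -6,"jaw": 1},{"x": 0,"y": 0,"z": 0,"twist": -12,"jaw": 1},{"x": 0,"y": 0,"z": 0,"twist": -18,"jaw": 1},{"x": 0,"y": 0,"z": 0,"twist": -24,"jaw": 1},{"x": 0,"y": 0,"z": 0,"twist": -29,"jaw": 1},{"x": 0,"y": 0,"z": 0,"twist": -33,"jaw": 1},{"x": 0,"y": 0,"z": 0,"twist": -35.5,"jaw": 1},{"x": 0,"y": 0,"z": 0,"twist": -36.6,"jaw": 1},{"x": 0,"y": 0,"z": 0,"twist": -36.6,"jaw": 1},{"x": 0,"y": 0,"z": 0,"twist": -36.6,"jaw": 1}]'

```text
clock: 9.68
eef_pos: [0.4703, 0.1072, 0.1553]
tool_rot: [-0.25, 0.663, 0.253, 0.659]
ft_force: [-1.0, -3.7, 1.0]
grip_width: 0.0188
```

```bash
python3 -c "
from h import *
pose()"
```

```text
t 9.68 tcp mm [470.3 107.2 155.3] jawaxis deg 41.62 toolx [-0.008  0.001 -1.   ] j [ 0.222  0.26  -0.174  1.144  0.003  1.067] F [-1.  -3.7  1. ] M [-1.08  0.3   0.08] w 0.0188
```

>>> step_arm --series '[{"x": 0,"y": 0,"z": 0,"twist": 5,"jaw": 1},{"x": 0,"y": 0,"z": 0,"twist": 9,"jaw": 1},{"x": 0,"y": 0,"z": 1.5,"twist": 9,"jaw": 1},{"x": 0,"y": 0,"z": 4,"twist": 9,"jaw": 1},{"x": 0.2,"y": 2,"z": 5,"twist": 15,"jaw": 1},{"x": 0.4,"y": 5,"z": 5,"twist": 21,"jaw": 1},{"x": 0.6,"y": 8,"z": 5,"twist": 27,"jaw": 1},{"x": 0.8,"y": 10.5,"z": 4,"twist": 33,"jaw": 1},{"x": 0.8,"y": 11.1,"z": 2.5,"twist": 39,"jaw": 1},{"x": 0.8,"y": 11.1,"z": 2,"twist": 39.4,"jaw": 1}]'

```text
clock: 10.52
eef_pos: [0.4772, 0.2205, 0.1729]
tool_rot: [-0.46, 0.54, 0.462, 0.533]
ft_force: [-0.8, -0.7, -2.3]
grip_width: 0.0189
```

>>> step_arm --series '[{"x": 0,"y": 0,"z": 0,"twist": 0,"jaw": 1},{"x": 0,"y": 0,"z": 0,"twist": 0,"jaw": 1}]'

```text
clock: 10.68
eef_pos: [0.4763, 0.2202, 0.172]
tool_rot: [-0.459, 0.541, 0.462, 0.532]
ft_force: [0.3, -0.4, -1.9]
grip_width: 0.0189
```

```bash
python3 look.py s10; python3 wf.py s11 476.8 219.1
```

```text
t 10.68 tcp mm [476.3 220.2 172. ] jawaxis deg 81.27 toolx [-0.012 -0.004 -1.   ] j [ 0.432  0.332 -0.028  1.224  0.002  0.584] F [ 0.3 -0.4 -1.9] M [-0.01 -0.   -0.02] w 0.0189
{1: (0.591, 0.0249, 561.0), 3: (0.593, 0.0308, 93.0), 4: (0.062, 0.0252, 590.0)}
t 10.73 tcp mm [477.  220.  172.8] jawaxis deg 81.24 toolx [-0.011 -0.003 -1.   ] j [ 0.431  0.331 -0.027  1.224  0.002  0.584] F [-1.  -1.  -3.2] M [ 0.07 -0.   -0.  ] w 0.0187
wrench [476.  221.3] -8.0 -150.0 -tcp [-1.   1.3] -target [-0.8  2.2]
```

>>> step_arm --series '[{"x": 0.08,"y": -0.21,"z": 0.1,"twist": 0,"jaw": 1},{"x": 0.08,"y": -0.21,"z": 0.1,"twist": 0,"jaw": 1},{"x": 0.08,"y": -0.21,"z": 0,"twist": 0,"jaw": 1},{"x": 0.08,"y": -0.21,"z": 0,"twist": 0,"jaw": 1}]'

```text
clock: 11.12
eef_pos: [0.4785, 0.2175, 0.1736]
tool_rot: [-0.459, 0.54, 0.461, 0.534]
ft_force: [0.8, -0.4, -3.6]
grip_width: 0.0187
```

```bash
python3 wf.py s12 476.8 219.1
```

```text
t 11.12 tcp mm [478.5 217.5 173.6] jawaxis deg 81.17 toolx [-0.009 -0.002 -1.   ] j [ 0.426  0.33  -0.027  1.224  0.002  0.58 ] F [ 0.8 -0.4 -3.6] M [-0.03  0.01  0.01] w 0.0187
wrench [477.5 219. ] -8.2 -150.0 -tcp [-1.   1.5] -target [ 0.7 -0.1]
```

>>> step_arm --series '[{"x": -0.05,"y": 0.03,"z": -0.5,"twist": 0,"jaw": 1},{"x": -0.05,"y": 0.03,"z": -1,"twist": 0,"jaw": 1},{"x": -0.05,"y": 0.03,"z": -1.5,"twist": 0,"jaw": 1},{"x": -0.05,"y": 0.03,"z": -1.8,"twist": 0,"jaw": 1},{"x": -0.05,"y": 0.03,"z": -1.8,"twist": 0,"jaw": 1}]'

```text
clock: 11.58
eef_pos: [0.4776, 0.2178, 0.1554]
tool_rot: [-0.459, 0.54, 0.462, 0.534]
ft_force: [0.2, 0.7, -3.0]
grip_width: 0.019
```

```bash
python3 -c "
from h import *
pose()"
```

```text
t 11.58 tcp mm [477.6 217.8 155.4] jawaxis deg 81.2 toolx [-0.01  -0.003 -1.   ] j [ 4.27e-01  3.42e-01 -5.90e-02  1.18e+00  1.00e-03  5.81e-01] F [ 0.2  0.7 -3. ] M [ 0.02 -0.05  0.01] w 0.019
```

Seated. I'll turn to jaw 41.5, which is −39.7.

>>> step_arm --series '[{"x": 0,"y": 0,"z": 0,"twist": -6.5,"jaw": 1},{"x": 0,"y": 0,"z": 0,"twist": -13,"jaw": 1},{"x": 0,"y": 0,"z": 0,"twist": -19.5,"jaw": 1},{"x": 0,"y": 0,"z": 0,"twist": -25.5,"jaw": 1},{"x": 0,"y": 0,"z": 0,"twist": -31,"jaw": 1},{"x": 0,"y": 0,"z": 0,"twist": -35.5,"jaw": 1},{"x": 0,"y": 0,"z": 0,"twist": -38.5,"jaw": 1},{"x": 0,"y": 0,"z": 0,"twist": -39.7,"jaw": 1},{"x": 0,"y": 0,"z": 0,"twist": -39.7,"jaw": 1},{"x": 0,"y": 0,"z": 0,"twist": -39.7,"jaw": 1}]'

```text
clock: 12.42
eef_pos: [0.4778, 0.2171, 0.1553]
tool_rot: [-0.249, 0.664, 0.253, 0.659]
ft_force: [0.5, -3.4, -0.1]
grip_width: 0.0188
```

```bash
python3 -c "
from h import *
pose()"
```

```text
t 12.42 tcp mm [477.8 217.1 155.3] jawaxis deg 41.53 toolx [-0.009  0.002 -1.   ] j [ 0.423  0.339 -0.062  1.176  0.006  1.269] F [ 0.5 -3.4 -0.1] M [-0.93 -0.12  0.12] w 0.0188
```

>>> step_arm --series '[{"x": 0,"y": 0,"z": 0,"twist": 5,"jaw": 1},{"x": 0,"y": 0,"z": 0,"twist": 9,"jaw": 1},{"x": 0,"y": 0,"z": 1.5,"twist": 9,"jaw": 1},{"x": 0,"y": 0,"z": 4,"twist": 9,"jaw": 1},{"x": 2,"y": -2.3,"z": 5,"twist": 15,"jaw": 1},{"x": 4.5,"y": -5.1,"z": 5,"twist": 21,"jaw": 1},{"x": 7,"y": -7.9,"z": 5,"twist": 27,"jaw": 1},{"x": 9.2,"y": -10.4,"z": 4,"twist": 33,"jaw": 1},{"x": 10.2,"y": -11.5,"z": 2.5,"twist": 39,"jaw": 1},{"x": 10.2,"y": -11.5,"z": 2,"twist": 41.1,"jaw": 1}]'

```text
clock: 13.25
eef_pos: [0.5812, 0.0995, 0.1725]
tool_rot: [-0.466, 0.535, 0.468, 0.527]
ft_force: [-0.9, 0.2, -4.0]
grip_width: 0.0188
```

```bash
python3 look.py s13; python3 wf.py s14 579.6 101.9
```

```text
t 13.25 tcp mm [581.2  99.5 172.5] jawaxis deg 82.66 toolx [-0.01  -0.004 -1.   ] j [ 0.171  0.456  0.16   1.286 -0.002  0.299] F [-0.9  0.2 -4. ] M [ 0.02  0.   -0.  ] w 0.0188
{1: (0.591, 0.0248, 552.0), 2: (0.569, 0.0262, 548.0), 4: (0.079, 0.0242, 519.0)}
t 13.3 tcp mm [579.4 100.7 171.8] jawaxis deg 82.69 toolx [-0.013 -0.003 -1.   ] j [ 1.730e-01  4.550e-01  1.580e-01  1.287e+00 -1.000e-03  3.000e-01] F [-0.8 -0.1 -4. ] M [0.   0.02 0.04] w 0.019
wrench [578.6 101.6] -5.8 -142.0 -tcp [-0.8  0.9] -target [-1.  -0.3]
```

>>> step_arm --series '[{"x": 0.1,"y": 0.02,"z": 0.1,"twist": 0,"jaw": 1},{"x": 0.1,"y": 0.02,"z": 0.1,"twist": 0,"jaw": 1},{"x": 0.1,"y": 0.02,"z": 0,"twist": 0,"jaw": 1}]'

```text
clock: 13.6
eef_pos: [0.5801, 0.1028, 0.1737]
tool_rot: [-0.465, 0.535, 0.469, 0.528]
ft_force: [0.4, 0.6, -3.2]
grip_width: 0.019
```

```bash
python3 wf.py s15 579.6 101.9
```

```text
t 13.6 tcp mm [580.1 102.8 173.7] jawaxis deg 82.61 toolx [-0.011 -0.002 -1.   ] j [ 0.176  0.455  0.162  1.29  -0.     0.305] F [ 0.4  0.6 -3.2] M [ 0.04 -0.02  0.  ] w 0.019
wrench [579.6 103.5] -5.2 -141.0 -tcp [-0.5  0.7] -target [0.  1.6]
```

>>> step_arm --series '[{"x": 0.03,"y": -0.17,"z": 0,"twist": 0,"jaw": 1},{"x": 0.03,"y": -0.17,"z": 0,"twist": 0,"jaw": 1},{"x": 0.03,"y": -0.17,"z": 0,"twist": 0,"jaw": 1}]'

```text
clock: 13.9
eef_pos: [0.5804, 0.1013, 0.1739]
tool_rot: [-0.465, 0.535, 0.469, 0.528]
ft_force: [-0.3, 0.2, -3.1]
grip_width: 0.0191
```

```bash
python3 wf.py s16 579.6 101.9
```

```text
t 13.9 tcp mm [580.4 101.3 173.9] jawaxis deg 82.63 toolx [-0.011 -0.002 -1.   ] j [ 1.73e-01  4.54e-01  1.62e-01  1.29e+00 -1.00e-03  3.02e-01] F [-0.3  0.2 -3.1] M [ 0.06 -0.06 -0.05] w 0.0191
wrench [579.4 101.9] -5.6 -141.0 -tcp [-0.9  0.7] -target [-0.2  0. ]
```

>>> step_arm --series '[{"x": 0,"y": 0,"z": -0.5,"twist": 0,"jaw": 1},{"x": 0,"y": 0,"z": -1,"twist": 0,"jaw": 1},{"x": 0,"y": 0,"z": -1.5,"twist": 0,"jaw": 1},{"x": 0,"y": 0,"z": -1.85,"twist": 0,"jaw": 1},{"x": 0,"y": 0,"z": -1.85,"twist": 0,"jaw": 1}]'

```text
clock: 14.37
eef_pos: [0.5802, 0.1011, 0.1554]
tool_rot: [-0.465, 0.535, 0.469, 0.528]
ft_force: [0.3, 0.2, -0.9]
grip_width: 0.0185
```

```bash
python3 -c "
from h import *
pose()"
```

```text
t 14.37 tcp mm [580.2 101.1 155.4] jawaxis deg 82.62 toolx [-0.011 -0.002 -1.   ] j [ 1.730e-01  4.650e-01  1.300e-01  1.247e+00 -1.000e-03  3.020e-01] F [ 0.3  0.2 -0.9] M [-0.08  0.04  0.04] w 0.0185
```

Seated. I'll turn −41.2, to jaw 41.4.

>>> step_arm --series '[{"x": 0,"y": 0,"z": 0,"twist": -6.5,"jaw": 1},{"x": 0,"y": 0,"z": 0,"twist": -13,"jaw": 1},{"x": 0,"y": 0,"z": 0,"twist": -19.5,"jaw": 1},{"x": 0,"y": 0,"z": 0,"twist": -26,"jaw": 1},{"x": 0,"y": 0,"z": 0,"twist": -32,"jaw": 1},{"x": 0,"y": 0,"z": 0,"twist": -37,"jaw": 1},{"x": 0,"y": 0,"z": 0,"twist": -40,"jaw": 1},{"x": 0,"y": 0,"z": 0,"twist": -41.2,"jaw": 1},{"x": 0,"y": 0,"z": 0,"twist": -41.2,"jaw": 1},{"x": 0,"y": 0,"z": 0,"twist": -41.2,"jaw": 1}]'

```text
clock: 15.2
eef_pos: [0.5803, 0.0998, 0.1554]
tool_rot: [-0.248, 0.664, 0.252, 0.659]
ft_force: [-0.0, -5.9, 0.4]
grip_width: 0.019
```

```bash
python3 look.py s17
```

```text
t 15.2 tcp mm [580.3  99.8 155.4] jawaxis deg 41.43 toolx [-0.01   0.003 -1.   ] j [0.168 0.463 0.127 1.243 0.004 1.016] F [-0.  -5.9  0.4] M [-1.52 -0.01  0.13] w 0.019
{1: (0.591, 0.0249, 547.0), 2: (0.569, 0.0263, 541.0), 4: (0.608, 0.0259, 270.0)}
```

>>> step_arm --series '[{"x": 0,"y": 0,"z": 0,"twist": 5,"jaw": 1},{"x": 0,"y": 0,"z": 0,"twist": 10,"jaw": 1},{"x": 0,"y": 0,"z": 1.5,"twist": 10,"jaw": 1},{"x": 0,"y": 0,"z": 4,"twist": 10,"jaw": 1},{"x": 0.2,"y": 2.5,"z": 5,"twist": 10,"jaw": 1},{"x": 0.4,"y": 5.5,"z": 5,"twist": 10,"jaw": 1},{"x": 0.6,"y": 8.5,"z": 5,"twist": 10,"jaw": 1},{"x": 0.7,"y": 10.5,"z": 4,"twist": 10.5,"jaw": 1},{"x": 0.7,"y": 10.9,"z": 2.5,"twist": 10.5,"jaw": 1},{"x": 0.7,"y": 10.9,"z": 2,"twist": 10.5,"jaw": 1}]'

```text
clock: 16.08
eef_pos: [0.5857, 0.2116, 0.1725]
tool_rot: [-0.308, 0.639, 0.314, 0.631]
ft_force: [-0.6, -0.4, -3.2]
grip_width: 0.0189
```

```bash
python3 look.py s18; python3 wf.py s19 586.8 212.0
```

```text
t 16.08 tcp mm [585.7 211.6 172.5] jawaxis deg 52.19 toolx [-0.014  0.002 -1.   ] j [0.343 0.524 0.271 1.33  0.007 1.003] F [-0.6 -0.4 -3.2] M [0.01 0.01 0.03] w 0.0189
{1: (0.59, 0.0249, 613.0), 2: (0.58, 0.0278, 441.0), 3: (1.46, 0.0343, 308.0), 4: (0.608, 0.0261, 319.0)}
t 16.13 tcp mm [585.2 210.  171.9] jawaxis deg 52.1 toolx [-0.016  0.    -1.   ] j [0.342 0.524 0.269 1.331 0.006 1.003] F [-0.5 -0.9 -3.8] M [-0.04  0.02 -0.02] w 0.0191
wrench [584.7 211.9] -37.0 -175.0 -tcp [-0.5  2. ] -target [-2.1 -0.1]
```

View pics/s19fit.png

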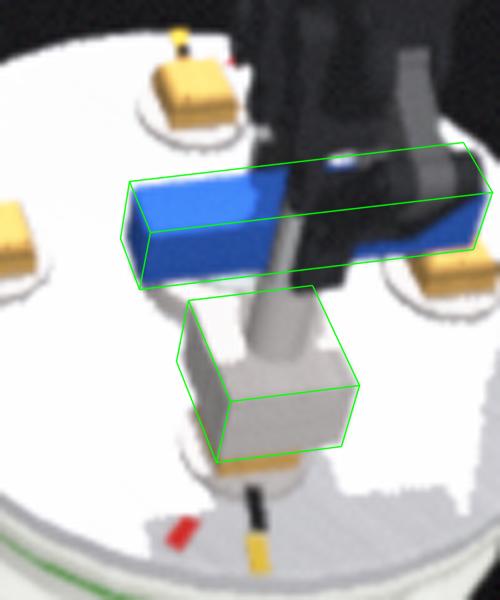

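View pics/s18.png

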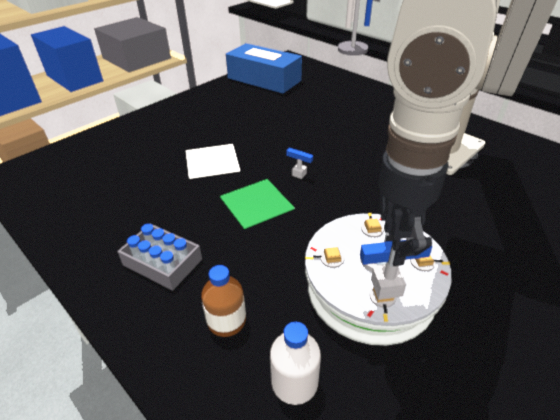

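All four pointers now sit on their yellow marks. I'll align on nut 1 for the second pass.

>>> step_arm --series '[{"x": 0.2,"y": 0,"z": 0.1,"twist": 0,"jaw": 1},{"x": 0.2,"y": 0,"z": 0.1,"twist": 0,"jaw": 1},{"x": 0.2,"y": 0,"z": 0.1,"twist": 0,"jaw": 1},{"x": 0.2,"y": 0,"z": 0.1,"twist": 0,"jaw": 1}]'

```text
clock: 16.52
eef_pos: [0.5883, 0.2085, 0.1749]
tool_rot: [-0.307, 0.64, 0.312, 0.631]
ft_force: [0.1, 0.5, -2.7]
grip_width: 0.0189
```

```bash
python3 wf.py s20 586.8 212.0
```

```text
t 16.52 tcp mm [588.3 208.5 174.9] jawaxis deg 51.95 toolx [-0.014  0.001 -1.   ] j [0.338 0.526 0.28  1.337 0.005 1.002] F [ 0.1  0.5 -2.7] M [ 0.03  0.01 -0.05] w 0.0189
wrench [587.5 210.5] -37.2 -175.0 -tcp [-0.8  1.9] -target [ 0.7 -1.5]
```

>>> step_arm --series '[{"x": -0.05,"y": 0.15,"z": 0,"twist": 0,"jaw": 1},{"x": -0.05,"y": 0.15,"z": 0,"twist": 0,"jaw": 1},{"x": -0.05,"y": 0.15,"z": -0.5,"twist": 0,"jaw": 1},{"x": -0.05,"y": 0.15,"z": -1,"twist": 0,"jaw": 1},{"x": -0.05,"y": 0.15,"z": -1.5,"twist": 0,"jaw": 1},{"x": -0.05,"y": 0.15,"z": -1.95,"twist": 0,"jaw": 1},{"x": -0.05,"y": 0.15,"z": -1.95,"twist": 0,"jaw": 1}]'

```text
clock: 17.15
eef_pos: [0.5876, 0.2101, 0.1556]
tool_rot: [-0.307, 0.64, 0.312, 0.632]
ft_force: [-0.3, 1.1, -2.3]
grip_width: 0.0189
```

```bash
python3 -c "
from h import *
pose()"
```

```text
t 17.15 tcp mm [587.6 210.1 155.6] jawaxis deg 51.96 toolx [-0.013  0.001 -1.   ] j [0.341 0.535 0.245 1.292 0.005 1.005] F [-0.3  1.1 -2.3] M [-0.01 -0.07  0.01] w 0.0189
```

>>> step_arm --series '[{"x": 0,"y": 0,"z": 0,"twist": -6.5,"jaw": 1},{"x": 0,"y": 0,"z": 0,"twist": -13,"jaw": 1},{"x": 0,"y": 0,"z": 0,"twist": -19.5,"jaw": 1},{"x": 0,"y": 0,"z": 0,"twist": -26,"jaw": 1},{"x": 0,"y": 0,"z": 0,"twist": -32.5,"jaw": 1},{"x": 0,"y": 0,"z": 0,"twist": -38,"jaw": 1},{"x": 0,"y": 0,"z": 0,"twist": -42,"jaw": 1},{"x": 0,"y": 0,"z": 0,"twist": -45,"jaw": 1},{"x": 0,"y": 0,"z": 0,"twist": -47,"jaw": 1},{"x": 0,"y": 0,"z": 0,"twist": -47,"jaw": 1}]'

```text
clock: 17.98
eef_pos: [0.5872, 0.2087, 0.1554]
tool_rot: [-0.028, 0.71, 0.033, 0.703]
ft_force: [-0.8, -3.3, 0.3]
grip_width: 0.0189
```

```bash
python3 look.py s21
```

```text
t 17.98 tcp mm [587.2 208.7 155.4] jawaxis deg 4.94 toolx [-0.009  0.007 -1.   ] j [0.337 0.529 0.233 1.281 0.01  1.821] F [-0.8 -3.3  0.3] M [-1.19  0.31  0.34] w 0.0189
{1: (1.226, 0.025, 531.0), 2: (0.577, 0.027, 520.0), 3: (1.421, 0.0284, 1573.0), 4: (0.609, 0.0261, 305.0)}
```

>>> step_arm --series '[{"x": 0,"y": 0,"z": 0,"twist": -2,"jaw": 1},{"x": 0,"y": 0,"z": 0,"twist": -4,"jaw": 1},{"x": 0,"y": 0,"z": 0,"twist": -4,"jaw": 1}]'

```text
clock: 18.28
eef_pos: [0.5871, 0.2085, 0.1554]
tool_rot: [-0.004, 0.71, 0.01, 0.704]
ft_force: [-1.6, -4.0, 1.0]
grip_width: 0.019
```

```bash
python3 look.py s22;  python3 - <<'E'
import cv2
a=cv2.imread('pics/s22.png');cv2.imwrite('pics/s22b.png',cv2.resize(a[200:330,300:460],None,fx=4,fy=4,interpolation=cv2.INTER_CUBIC))
E
```

```text
t 18.28 tcp mm [587.1 208.5 155.4] jawaxis deg 1.15 toolx [-0.009  0.007 -1.   ] j [0.337 0.528 0.232 1.281 0.01  1.887] F [-1.6 -4.   1. ] M [-0.86  0.23  1.16] w 0.019
{1: (1.243, 0.0247, 540.0), 2: (0.577, 0.0271, 517.0), 3: (1.369, 0.0277, 1870.0), 4: (0.608, 0.0261, 307.0)}
```

View pics/s22b.png

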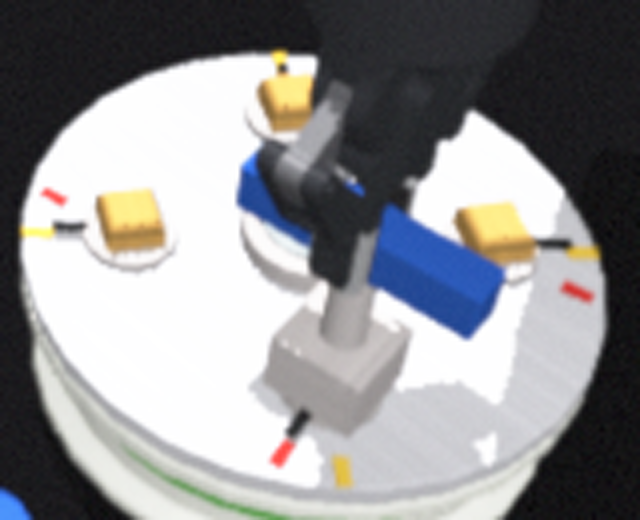

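>>> step_arm --series '[{"x": 0,"y": 0,"z": 0,"twist": 6,"jaw": 1},{"x": 0,"y": 0,"z": 0,"twist": 12,"jaw": 1},{"x": 0,"y": 0,"z": 0,"twist": 14,"jaw": 1},{"x": 0,"y": 0,"z": 1.5,"twist": 14,"jaw": 1},{"x": 0,"y": 0,"z": 4,"twist": 15,"jaw": 1},{"x": -2,"y": -1.7,"z": 5,"twist": 22,"jaw": 1},{"x": -5,"y": -4.3,"z": 5,"twist": 29,"jaw": 1},{"x": -8,"y": -7,"z": 5,"twist": 36,"jaw": 1},{"x": -10.8,"y": -9.4,"z": 5,"twist": 43,"jaw": 1},{"x": -11.6,"y": -10.1,"z": 4,"twist": 50,"jaw": 1}]'

```text
clock: 19.17
eef_pos: [0.4677, 0.1056, 0.1965]
tool_rot: [-0.305, 0.641, 0.308, 0.633]
ft_force: [-0.8, 0.9, -3.1]
grip_width: 0.0194
```

>>> step_arm --series '[{"x": 0,"y": 0,"z": -1.2,"twist": 0.8,"jaw": 1},{"x": 0,"y": 0,"z": -2,"twist": 0.8,"jaw": 1},{"x": 0,"y": 0,"z": -2,"twist": 0.8,"jaw": 1},{"x": 0,"y": 0,"z": -2,"twist": 0.8,"jaw": 1}]'

```text
clock: 19.5
eef_pos: [0.468, 0.1061, 0.1761]
tool_rot: [-0.309, 0.639, 0.313, 0.631]
ft_force: [-0.3, 0.8, -2.7]
grip_width: 0.0187
```

```bash
python3 look.py s23; python3 wf.py s24 469.6 109.05
```

```text
t 19.5 tcp mm [468.  106.1 176.1] jawaxis deg 52.2 toolx [-0.012 -0.001 -1.   ] j [ 0.222  0.243 -0.139  1.201  0.002  0.882] F [-0.3  0.8 -2.7] M [ 0.03 -0.03 -0.01] w 0.0187
{1: (1.212, 0.0247, 519.0), 2: (0.569, 0.0261, 672.0), 4: (0.607, 0.0261, 349.0)}
t 19.55 tcp mm [468.5 106.3 176.5] jawaxis deg 52.22 toolx [-0.011 -0.001 -1.   ] j [ 0.222  0.243 -0.138  1.201  0.002  0.881] F [-0.7  0.3 -2.3] M [-0.03 -0.03 -0.  ] w 0.0191
wrench [467.8 108.4] -37.8 -189.0 -tcp [-0.7  2.1] -target [-1.8 -0.6]
```

View pics/s24fit.png

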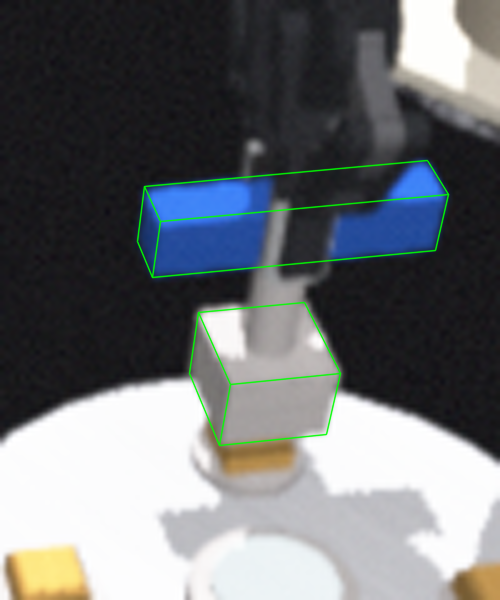

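>>> step_arm --series '[{"x": 0.18,"y": 0.06,"z": -0.2,"twist": 0,"jaw": 1},{"x": 0.18,"y": 0.06,"z": -0.2,"twist": 0,"jaw": 1},{"x": 0.18,"y": 0.06,"z": -0.3,"twist": 0,"jaw": 1}]'

```text
clock: 19.85
eef_pos: [0.4711, 0.1073, 0.1739]
tool_rot: [-0.31, 0.638, 0.313, 0.632]
ft_force: [-0.3, -0.1, -3.3]
grip_width: 0.0189
```

```bash
python3 wf.py s25 469.6 109.05
```

```text
t 19.85 tcp mm [471.1 107.3 173.9] jawaxis deg 52.25 toolx [-0.01  -0.001 -1.   ] j [ 0.223  0.249 -0.137  1.195  0.002  0.882] F [-0.3 -0.1 -3.3] M [-0.04  0.07  0.  ] w 0.0189
wrench [470.3 109.2] -37.8 -187.0 -tcp [-0.8  1.9] -target [0.7 0.2]
```

>>> step_arm --series '[{"x": -0.05,"y": -0.02,"z": -0.5,"twist": 0,"jaw": 1},{"x": -0.05,"y": -0.02,"z": -1,"twist": 0,"jaw": 1},{"x": -0.05,"y": -0.02,"z": -1.5,"twist": 0,"jaw": 1},{"x": -0.05,"y": -0.02,"z": -1.85,"twist": 0,"jaw": 1},{"x": -0.05,"y": -0.02,"z": -1.85,"twist": 0,"jaw": 1}]'

```text
clock: 20.32
eef_pos: [0.47, 0.1068, 0.1554]
tool_rot: [-0.31, 0.638, 0.313, 0.631]
ft_force: [-0.7, -0.3, -0.1]
grip_width: 0.0188
```

>>> step_arm --series '[{"x": 0,"y": 0,"z": 0,"twist": -6.5,"jaw": 1},{"x": 0,"y": 0,"z": 0,"twist": -6.5,"jaw": 1}]'

```text
clock: 20.48
eef_pos: [0.4701, 0.1068, 0.1553]
tool_rot: [-0.273, 0.655, 0.276, 0.648]
ft_force: [0.5, 0.0, -0.6]
grip_width: 0.0191
```

```bash
python3 -c "
from h import *
pose()"
```

```text
t 20.48 tcp mm [470.1 106.8 155.3] jawaxis deg 45.63 toolx [-0.011  0.001 -1.   ] j [ 0.222  0.262 -0.172  1.148  0.003  0.996] F [ 0.5  0.  -0.6] M [ 0.05  0.   -0.05] w 0.0191
```

Seated. I'll turn to the stop, ending at jaw about 1.3 (−44.3).

>>> step_arm --series '[{"x": 0,"y": 0,"z": 0,"twist": -6.5,"jaw": 1},{"x": 0,"y": 0,"z": 0,"twist": -13,"jaw": 1},{"x": 0,"y": 0,"z": 0,"twist": -19.5,"jaw": 1},{"x": 0,"y": 0,"z": 0,"twist": -26,"jaw": 1},{"x": 0,"y": 0,"z": 0,"twist": -32,"jaw": 1},{"x": 0,"y": 0,"z": 0,"twist": -37,"jaw": 1},{"x": 0,"y": 0,"z": 0,"twist": -40,"jaw": 1},{"x": 0,"y": 0,"z": 0,"twist": -42,"jaw": 1},{"x": 0,"y": 0,"z": 0,"twist": -44.3,"jaw": 1},{"x": 0,"y": 0,"z": 0,"twist": -44.3,"jaw": 1}]'

```text
clock: 21.32
eef_pos: [0.4695, 0.1061, 0.1553]
tool_rot: [-0.008, 0.71, 0.012, 0.704]
ft_force: [-1.7, -3.2, 0.9]
grip_width: 0.019
```

```bash
python3 look.py s26
```

```text
t 21.32 tcp mm [469.5 106.1 155.3] jawaxis deg 1.56 toolx [-0.008  0.005 -1.   ] j [ 0.218  0.257 -0.177  1.143  0.007  1.761] F [-1.7 -3.2  0.9] M [-0.84  0.44  1.02] w 0.019
{1: (1.212, 0.0248, 505.0), 2: (0.57, 0.0261, 657.0), 4: (0.609, 0.0261, 329.0)}
```

>>> step_arm --series '[{"x": 0,"y": 0,"z": 0,"twist": 6,"jaw": 1},{"x": 0,"y": 0,"z": 0,"twist": 12,"jaw": 1},{"x": 0,"y": 0,"z": 0,"twist": 14,"jaw": 1},{"x": 0,"y": 0,"z": 1.5,"twist": 14,"jaw": 1},{"x": 0,"y": 0,"z": 4,"twist": 15,"jaw": 1},{"x": 0.2,"y": 2,"z": 5,"twist": 22,"jaw": 1},{"x": 0.4,"y": 5,"z": 5,"twist": 29,"jaw": 1},{"x": 0.6,"y": 8,"z": 5,"twist": 36,"jaw": 1},{"x": 0.8,"y": 10.5,"z": 4.5,"twist": 43,"jaw": 1},{"x": 0.8,"y": 11,"z": 3.5,"twist": 50,"jaw": 1}]'

```text
clock: 22.2
eef_pos: [0.479, 0.2207, 0.191]
tool_rot: [-0.309, 0.637, 0.313, 0.633]
ft_force: [0.2, -0.8, -2.8]
grip_width: 0.0194
```

>>> step_arm --series '[{"x": 0,"y": -0.1,"z": -1,"twist": 0.6,"jaw": 1},{"x": 0,"y": -0.1,"z": -1.5,"twist": 0.6,"jaw": 1},{"x": 0,"y": -0.1,"z": -1.5,"twist": 0.6,"jaw": 1},{"x": 0,"y": -0.1,"z": -1.5,"twist": 0.6,"jaw": 1}]'

```text
clock: 22.53
eef_pos: [0.4787, 0.2193, 0.1756]
tool_rot: [-0.313, 0.635, 0.316, 0.631]
ft_force: [0.4, -0.7, -3.5]
grip_width: 0.0192
```

```bash
python3 look.py s27; python3 wf.py s28 476.8 219.1
```

```text
t 22.53 tcp mm [478.7 219.3 175.6] jawaxis deg 52.76 toolx [-0.007  0.002 -1.   ] j [ 0.427  0.328 -0.024  1.225  0.004  1.077] F [ 0.4 -0.7 -3.5] M [ 0.    0.02 -0.04] w 0.0192
{1: (1.211, 0.0248, 597.0), 2: (0.604, 0.0297, 171.0), 3: (1.198, 0.0312, 100.0), 4: (0.607, 0.026, 473.0)}
t 22.58 tcp mm [479.1 219.4 176.2] jawaxis deg 52.75 toolx [-0.006  0.002 -1.   ] j [ 0.427  0.327 -0.023  1.225  0.004  1.077] F [ 0.3 -0.3 -2.5] M [-0.   -0.03  0.06] w 0.019
wrench [478.7 221.8] -37.2 -165.0 -tcp [-0.4  2.4] -target [1.9 2.7]
```

>>> step_arm --series '[{"x": -0.17,"y": -0.25,"z": -0.2,"twist": -0.6,"jaw": 1},{"x": -0.17,"y": -0.25,"z": -0.2,"twist": -0.6,"jaw": 1},{"x": -0.17,"y": -0.25,"z": -0.3,"twist": -0.6,"jaw": 1},{"x": -0.17,"y": -0.25,"z": -0.3,"twist": -0.6,"jaw": 1}]'

```text
clock: 22.97
eef_pos: [0.4777, 0.2167, 0.1736]
tool_rot: [-0.309, 0.636, 0.312, 0.634]
ft_force: [0.5, 0.2, -3.7]
grip_width: 0.0192
```

```bash
python3 wf.py s29 476.8 219.1
```

```text
t 22.97 tcp mm [477.7 216.7 173.6] jawaxis deg 52.11 toolx [-0.005  0.003 -1.   ] j [ 0.423  0.323 -0.036  1.215  0.005  1.084] F [ 0.5  0.2 -3.7] M [-0.01 -0.01  0.02] w 0.0192
wrench [477.  218.9] -37.7 -167.0 -tcp [-0.7  2.3] -target [ 0.2 -0.2]
```

>>> step_arm --series '[{"x": 0,"y": 0.02,"z": -0.5,"twist": 0,"jaw": 1},{"x": 0,"y": 0.02,"z": -1,"twist": 0,"jaw": 1},{"x": 0,"y": 0.02,"z": -1.5,"twist": 0,"jaw": 1},{"x": 0,"y": 0.02,"z": -1.82,"twist": 0,"jaw": 1},{"x": 0,"y": 0.02,"z": -1.82,"twist": -5,"jaw": 1},{"x": 0,"y": 0.02,"z": -1.82,"twist": -5,"jaw": 1}]'

```text
clock: 23.52
eef_pos: [0.4777, 0.217, 0.1553]
tool_rot: [-0.281, 0.649, 0.284, 0.647]
ft_force: [-0.2, -1.4, -2.3]
grip_width: 0.0191
```

```bash
python3 -c "
from h import *
pose()"
```

```text
t 23.52 tcp mm [477.7 217.  155.3] jawaxis deg 47.04 toolx [-0.005  0.003 -1.   ] j [ 0.424  0.336 -0.067  1.171  0.005  1.173] F [-0.2 -1.4 -2.3] M [-0.11 -0.03 -0.  ] w 0.0191
```

>>> step_arm --series '[{"x": 0,"y": 0,"z": 0,"twist": -6.5,"jaw": 1},{"x": 0,"y": 0,"z": 0,"twist": -13,"jaw": 1},{"x": 0,"y": 0,"z": 0,"twist": -19.5,"jaw": 1},{"x": 0,"y": 0,"z": 0,"twist": -26,"jaw": 1},{"x": 0,"y": 0,"z": 0,"twist": -32,"jaw": 1},{"x": 0,"y": 0,"z": 0,"twist": -37,"jaw": 1},{"x": 0,"y": 0,"z": 0,"twist": -41,"jaw": 1},{"x": 0,"y": 0,"z": 0,"twist": -43.5,"jaw": 1},{"x": 0,"y": 0,"z": 0,"twist": -45.7,"jaw": 1},{"x": 0,"y": 0,"z": 0,"twist": -45.7,"jaw": 1}]'

```text
clock: 24.35
eef_pos: [0.4767, 0.2162, 0.1552]
tool_rot: [-0.008, 0.708, 0.011, 0.706]
ft_force: [-1.7, -2.0, 2.9]
grip_width: 0.0194
```

```bash
python3 look.py s30
```

```text
t 24.35 tcp mm [476.7 216.2 155.2] jawaxis deg 1.56 toolx [-0.003  0.003 -1.   ] j [ 0.423  0.332 -0.073  1.167  0.004  1.967] F [-1.7 -2.   2.9] M [-0.89  0.7   1.02] w 0.0194
{1: (1.211, 0.0248, 595.0), 2: (1.203, 0.026, 877.0), 3: (1.198, 0.0312, 97.0), 4: (0.607, 0.0259, 464.0)}
```

>>> step_arm --series '[{"x": 0,"y": 0,"z": 0,"twist": 6,"jaw": 1},{"x": 0,"y": 0,"z": 0,"twist": 12,"jaw": 1},{"x": 0,"y": 0,"z": 0,"twist": 14,"jaw": 1},{"x": 0,"y": 0,"z": 1.5,"twist": 14,"jaw": 1},{"x": 0,"y": 0,"z": 4,"twist": 15,"jaw": 1},{"x": 2,"y": -2.3,"z": 5,"twist": 22,"jaw": 1},{"x": 4.7,"y": -5.3,"z": 5,"twist": 29,"jaw": 1},{"x": 7.4,"y": -8.3,"z": 5,"twist": 36,"jaw": 1},{"x": 9.7,"y": -10.9,"z": 4.5,"twist": 43,"jaw": 1},{"x": 10.3,"y": -11.5,"z": 3.5,"twist": 50,"jaw": 1}]'

```text
clock: 25.23
eef_pos: [0.5847, 0.0971, 0.1908]
tool_rot: [-0.308, 0.636, 0.307, 0.637]
ft_force: [1.0, 1.2, -2.9]
grip_width: 0.0193
```

>>> step_arm --series '[{"x": 0,"y": 0.1,"z": -1,"twist": 0.5,"jaw": 1},{"x": 0,"y": 0.1,"z": -1.6,"twist": 0.5,"jaw": 1},{"x": 0,"y": 0.1,"z": -1.6,"twist": 0.5,"jaw": 1},{"x": 0,"y": 0.1,"z": -1.6,"twist": 0.5,"jaw": 1}]'

```text
clock: 25.57
eef_pos: [0.584, 0.0986, 0.1742]
tool_rot: [-0.311, 0.635, 0.31, 0.635]
ft_force: [-0.1, -0.2, -2.5]
grip_width: 0.019
```

```bash
python3 look.py s31; python3 wf.py s32 579.6 101.9
```

```text
t 25.57 tcp mm [584.   98.6 174.2] jawaxis deg 52.11 toolx [ 0.    -0.001 -1.   ] j [ 1.680e-01  4.510e-01  1.580e-01  1.277e+00 -1.000e-03  8.290e-01] F [-0.1 -0.2 -2.5] M [0.02 0.03 0.  ] w 0.019
{1: (1.219, 0.0247, 576.0), 2: (1.179, 0.025, 543.0), 4: (0.611, 0.0252, 307.0)}
t 25.62 tcp mm [584.4  98.9 174.9] jawaxis deg 52.14 toolx [ 0.002 -0.    -1.   ] j [ 1.680e-01  4.510e-01  1.590e-01  1.277e+00 -1.000e-03  8.290e-01] F [-0.6  0.6 -2.8] M [ 0.03 -0.01 -0.04] w 0.0189
wrench [583.9 100.6] -39.4 -175.0 -tcp [-0.5  1.7] -target [ 4.3 -1.3]
```

>>> step_arm --series '[{"x": -0.4,"y": 0.12,"z": 0,"twist": 0,"jaw": 1},{"x": -0.4,"y": 0.12,"z": 0,"twist": 0,"jaw": 1},{"x": -0.4,"y": 0.12,"z": 0,"twist": 0,"jaw": 1},{"x": -0.4,"y": 0.12,"z": 0,"twist": 0,"jaw": 1}]'

```text
clock: 26.0
eef_pos: [0.5806, 0.1005, 0.1759]
tool_rot: [-0.312, 0.634, 0.31, 0.636]
ft_force: [-1.0, 0.2, -2.3]
grip_width: 0.0186
```

```bash
python3 wf.py s33 579.6 101.9
```

```text
t 26.0 tcp mm [580.6 100.5 175.9] jawaxis deg 52.19 toolx [ 0.004 -0.    -1.   ] j [ 1.720e-01  4.420e-01  1.480e-01  1.273e+00 -1.000e-03  8.320e-01] F [-1.   0.2 -2.3] M [-0.01  0.04  0.03] w 0.0186
wrench [580.3 102.3] -39.1 -171.0 -tcp [-0.3  1.7] -target [0.7 0.4]
```

>>> step_arm --series '[{"x": -0.04,"y": -0.04,"z": -0.6,"twist": 0,"jaw": 1},{"x": -0.04,"y": -0.04,"z": -1.2,"twist": 0,"jaw": 1},{"x": -0.04,"y": -0.04,"z": -1.7,"twist": 0,"jaw": 1},{"x": -0.04,"y": -0.04,"z": -2.03,"twist": 0,"jaw": 1},{"x": -0.04,"y": -0.04,"z": -2.03,"twist": -5,"jaw": 1},{"x": -0.04,"y": -0.04,"z": -2.03,"twist": -5,"jaw": 1}]'

```text
clock: 26.55
eef_pos: [0.5801, 0.0999, 0.1553]
tool_rot: [-0.283, 0.647, 0.282, 0.649]
ft_force: [-0.3, -0.0, -1.7]
grip_width: 0.0189
```

```bash
python3 -c "
from h import *
pose()"
```

```text
t 26.55 tcp mm [580.1  99.9 155.3] jawaxis deg 47.08 toolx [ 0.003 -0.001 -1.   ] j [ 1.710e-01  4.540e-01  1.110e-01  1.225e+00 -1.000e-03  9.200e-01] F [-0.3 -0.  -1.7] M [-0.01  0.04  0.04] w 0.0189
```

>>> step_arm --series '[{"x": 0,"y": 0,"z": 0,"twist": -6.5,"jaw": 1},{"x": 0,"y": 0,"z": 0,"twist": -13,"jaw": 1},{"x": 0,"y": 0,"z": 0,"twist": -19.5,"jaw": 1},{"x": 0,"y": 0,"z": 0,"twist": -26,"jaw": 1},{"x": 0,"y": 0,"z": 0,"twist": -32,"jaw": 1},{"x": 0,"y": 0,"z": 0,"twist": -37,"jaw": 1},{"x": 0,"y": 0,"z": 0,"twist": -41,"jaw": 1},{"x": 0,"y": 0,"z": 0,"twist": -43.5,"jaw": 1},{"x": 0,"y": 0,"z": 0,"twist": -45.7,"jaw": 1},{"x": 0,"y": 0,"z": 0,"twist": -45.7,"jaw": 1}]'

```text
clock: 27.38
eef_pos: [0.5792, 0.0991, 0.1553]
tool_rot: [-0.011, 0.707, 0.008, 0.707]
ft_force: [-4.0, -3.0, 2.1]
grip_width: 0.0188
```

```bash
python3 look.py s34
```

```text
t 27.38 tcp mm [579.2  99.1 155.3] jawaxis deg 1.58 toolx [-0.    -0.005 -1.   ] j [ 0.172  0.454  0.112  1.23  -0.005  1.715] F [-4.  -3.   2.1] M [-0.74  0.85  0.98] w 0.0188
{1: (1.219, 0.0247, 566.0), 2: (1.179, 0.0251, 535.0)}
```

>>> step_arm --series '[{"x": 0,"y": 0,"z": 0,"twist": 6,"jaw": 1},{"x": 0,"y": 0,"z": 0,"twist": 12,"jaw": 1},{"x": 0,"y": 0,"z": 0,"twist": 14,"jaw": 1},{"x": 0,"y": 0,"z": 1.5,"twist": 14,"jaw": 1},{"x": 0,"y": 0,"z": 4.5,"twist": 14,"jaw": 1},{"x": 0,"y": -3,"z": 6,"twist": 20,"jaw": 1},{"x": -1,"y": -7,"z": 6,"twist": 27,"jaw": 1},{"x": -2,"y": -11,"z": 6,"twist": 34,"jaw": 1},{"x": -3,"y": -15,"z": 6,"twist": 41,"jaw": 1},{"x": -4,"y": -19,"z": 6,"twist": 48,"jaw": 1}]'

```text
clock: 28.27
eef_pos: [0.5416, -0.0827, 0.215]
tool_rot: [-0.292, 0.643, 0.29, 0.645]
ft_force: [1.4, -0.2, -2.4]
grip_width: 0.019
```

```bash
python3 look.py s35
```

```text
t 28.27 tcp mm [541.6 -82.7 215. ] jawaxis deg 48.6 toolx [ 0.004 -0.003 -1.   ] j [-0.151  0.339  0.097  1.324 -0.002  0.572] F [ 1.4 -0.2 -2.4] M [ 0.03 -0.1   0.01] w 0.019
{1: (1.212, 0.0247, 525.0), 2: (1.196, 0.0253, 405.0), 3: (1.194, 0.0312, 217.0), 4: (1.227, 0.0265, 674.0)}
```

View pics/s35.png

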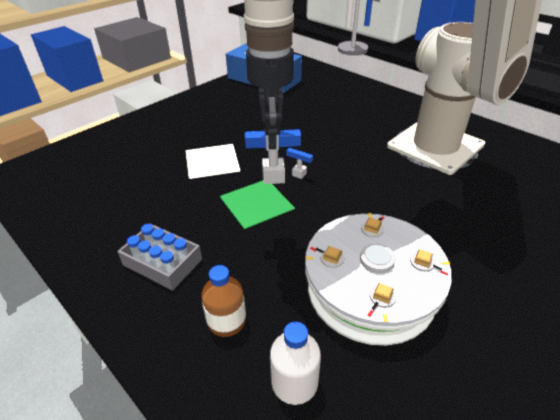

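All four pointers are on red: 1.21, 1.20, 1.19 and 1.23. Now I'll carry the wrench to the mat.

>>> step_arm --series '[{"x": -1.2,"y": -3.5,"z": 0,"twist": 6,"jaw": 1},{"x": -2.4,"y": -7,"z": 0,"twist": 12,"jaw": 1},{"x": -3.4,"y": -9.3,"z": -2,"twist": 18,"jaw": 1},{"x": -3.4,"y": -9.3,"z": -5,"twist": 24,"jaw": 1},{"x": -3.4,"y": -9.3,"z": -8.5,"twist": 26,"jaw": 1},{"x": -3.4,"y": -9.3,"z": -11,"twist": 26,"jaw": 1},{"x": -3.4,"y": -9.3,"z": -12,"twist": 26,"jaw": 1},{"x": -3.4,"y": -9.3,"z": -12,"twist": 26,"jaw": 1}]'

```text
clock: 28.98
eef_pos: [0.5035, -0.1822, 0.0919]
tool_rot: [-0.429, 0.564, 0.427, 0.562]
ft_force: [-0.6, -0.0, -2.9]
grip_width: 0.0188
```

```bash
python3 wf.py s36 507 -177
```

```text
t 28.98 tcp mm [ 503.5 -182.2   91.9] jawaxis deg 74.5 toolx [ 0.    -0.005 -1.   ] j [-0.345  0.409 -0.138  1.022 -0.005 -0.074] F [-0.6 -0.  -2.9] M [0.03 0.03 0.04] w 0.0188
wrench [ 503.6 -180.7] -16.1 -172.0 -tcp [0.  1.4] -target [-3.4 -3.7]
```

View pics/s36.png

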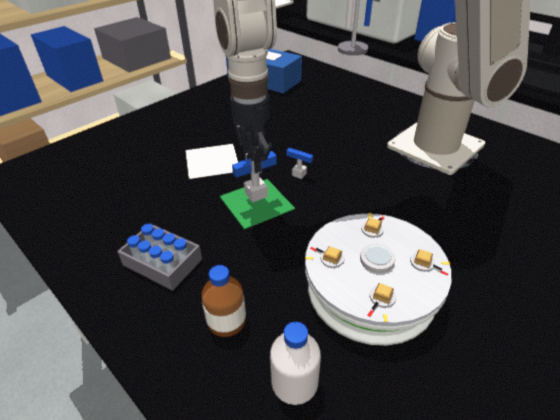

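>>> step_arm --series '[{"x": 0.3,"y": 0.3,"z": -0.5,"twist": 0,"jaw": 1},{"x": 0.3,"y": 0.3,"z": -1,"twist": 0,"jaw": 1},{"x": 0.3,"y": 0.3,"z": -1.4,"twist": 0,"jaw": 1},{"x": 0.3,"y": 0.3,"z": -1.65,"twist": 0,"jaw": 1},{"x": 0.3,"y": 0.3,"z": -1.65,"twist": 0,"jaw": 1},{"x": 0.3,"y": 0.3,"z": -1.65,"twist": 0,"jaw": 1}]'

```text
clock: 29.53
eef_pos: [0.5082, -0.1797, 0.0778]
tool_rot: [-0.431, 0.563, 0.425, 0.563]
ft_force: [0.2, -0.3, -3.2]
grip_width: 0.0191
```

```bash
python3 -c "
from h import *
pose()"
```

```text
t 29.53 tcp mm [ 508.2 -179.7   77.8] jawaxis deg 74.51 toolx [ 0.004 -0.007 -1.   ] j [-0.337  0.427 -0.151  0.987 -0.005 -0.067] F [ 0.2 -0.3 -3.2] M [-0.03 -0.02 -0.  ] w 0.0191
```

>>> step_arm --series '[{"x": 0,"y": 0,"z": -0.15,"twist": 0,"jaw": 1},{"x": 0,"y": 0,"z": -0.27,"twist": 0,"jaw": 1},{"x": 0,"y": 0,"z": -0.27,"twist": 0,"jaw": 1},{"x": 0,"y": 0,"z": -0.27,"twist": 0,"jaw": 1}]'

```text
clock: 29.87
eef_pos: [0.5086, -0.1798, 0.0755]
tool_rot: [-0.431, 0.563, 0.425, 0.563]
ft_force: [-0.1, 0.1, -1.2]
grip_width: 0.0191
```

```bash
python3 -c "
from h import *
pose()"
```

```text
t 29.87 tcp mm [ 508.6 -179.8   75.5] jawaxis deg 74.51 toolx [ 0.005 -0.007 -1.   ] j [-0.337  0.429 -0.154  0.981 -0.005 -0.067] F [-0.1  0.1 -1.2] M [-0.    0.01 -0.03] w 0.0191
```

>>> step_arm --series '[{"x": 0,"y": 0,"z": -0.04,"twist": 0,"jaw": 1},{"x": 0,"y": 0,"z": -0.04,"twist": 0,"jaw": 2.5},{"x": 0,"y": 0,"z": -0.04,"twist": 0,"jaw": 4},{"x": 0,"y": 0,"z": -0.04,"twist": 0,"jaw": 6},{"x": 0,"y": 0,"z": -0.04,"twist": 0,"jaw": 8},{"x": 0,"y": 0,"z": -0.04,"twist": 0,"jaw": 8},{"x": 0,"y": 0,"z": -0.04,"twist": 0,"jaw": 8}]'

```text
clock: 30.45
eef_pos: [0.5086, -0.1798, 0.0752]
tool_rot: [-0.431, 0.563, 0.425, 0.563]
ft_force: [0.2, -0.3, 0.9]
grip_width: 0.0801
```

```bash
python3 -c "
from h import *
pose();snap('scene','s37')"
```

```text
t 30.45 tcp mm [ 508.6 -179.8   75.2] jawaxis deg 74.51 toolx [ 0.005 -0.007 -1.   ] j [-0.337  0.43  -0.154  0.98  -0.005 -0.067] F [ 0.2 -0.3  0.9] M [0.   0.   0.02] w 0.0801
```

View pics/s37.png

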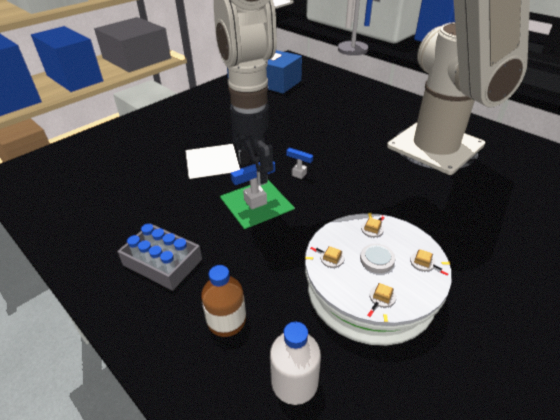

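The wrench stands on the mat at about (257,190) with the fingers open. I'll raise the arm and move it clear.

>>> step_arm --series '[{"x": 0,"y": 0,"z": 2,"twist": 0,"jaw": 8},{"x": 0,"y": 0,"z": 5,"twist": 0,"jaw": 8},{"x": 0,"y": 0,"z": 9,"twist": 0,"jaw": 8},{"x": 0,"y": 0,"z": 13,"twist": 0,"jaw": 8},{"x": -3,"y": -2,"z": 15,"twist": 0,"jaw": 8},{"x": -6,"y": -5,"z": 15,"twist": 0,"jaw": 8},{"x": -9,"y": -8,"z": 15,"twist": 0,"jaw": 8},{"x": -12,"y": -11,"z": 15,"twist": 0,"jaw": 8},{"x": -15,"y": -14,"z": 15,"twist": 0,"jaw": 8},{"x": -16,"y": -16,"z": 15,"twist": 0,"jaw": 8}]'

```text
clock: 31.33
eef_pos: [0.3452, -0.3412, 0.2255]
tool_rot: [-0.43, 0.564, 0.424, 0.563]
ft_force: [-0.2, 1.1, -0.5]
grip_width: 0.0804
```

```bash
python3 look.py s38
python3 - <<'E'
from ptr import *
snap('top','t38');print(joints('top',cv2.imread('pics/t38.png')))
a=cv2.imread('pics/t38.png')
E
```

```text
t 31.33 tcp mm [ 345.2 -341.2  225.5] jawaxis deg 74.36 toolx [ 0.004 -0.007 -1.   ] j [-0.778  0.208 -0.052  1.303 -0.002 -0.505] F [-0.2  1.1 -0.5] M [ 0.02 -0.04 -0.06] w 0.0804
{1: (1.211, 0.0248, 633.0), 2: (1.197, 0.0254, 552.0), 3: (1.198, 0.0312, 106.0), 4: (1.208, 0.0269, 517.0)}
{1: (np.float64(1.208), np.float64(0.0253), 609), 2: (np.float64(1.19), np.float64(0.0258), 516), 3: (np.float64(1.211), np.float64(0.0256), 638), 4: (np.float64(1.213), np.float64(0.0249), 497)}
```

View pics/t38.png

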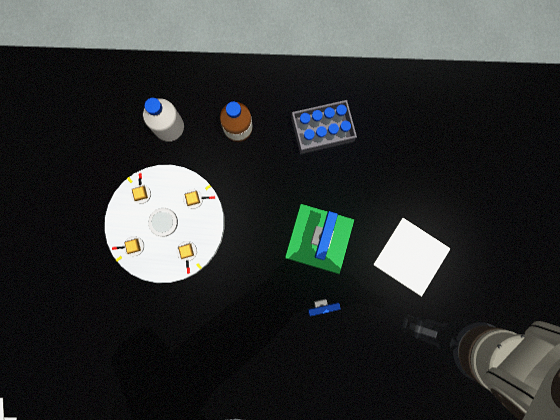

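View pics/s38.png

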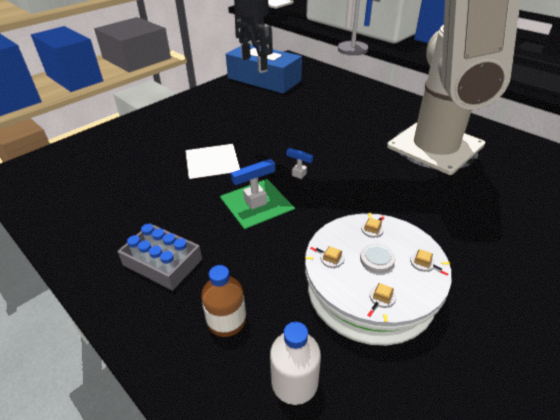

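Both views show all four pointers at red, and the wrench upright on the green mat at (320,235) in the top view. The bystanders haven't moved and the arm is clear, so I'm handing in.

```bash
python3 -c "
from workcell import bot
print(bot.job_done())"
```

```text
the job is handed in; nothing more can be done
None
```

The job is handed in at about 31 s of the 72 s allowed. All four nuts are closed to their red marks, and the larger wrench is standing upright on the green mat, released.

- **First pass:** I turned nuts 1, 3, 2, 4 to yellow. The scene camera read 0.59, 0.59, 0.57–0.60 and 0.61 against a target of 0.6. The nut 2 reading varied because the wrench partly hid its pointer. The pictures showed all four pointers on their yellow marks.
- **Second pass:** I turned nuts 1, 3, 2, 4 on to the stop. The wrist moment rose to about 1 N m at each nut, compared with about 0.1 N m while turning.
- **Final nut readings:** With the arm clear, the two cameras gave these values against a target of 1.2:

| Camera | Nut 1 | Nut 2 | Nut 3 | Nut 4 |
|---|---|---|---|---|
| Top | 1.21 | 1.19 | 1.21 | 1.21 |
| Scene | 1.21 | 1.20 | 1.20 | 1.21 |

- **Surroundings:** The bottles, vial tray, small wrench and white mat are in their starting places in the last pictures. The force readings at the end of each move never went above about 6 N, and I saw no gripper contact with the chamber or nuts.
- **Disagreements:** The two cameras differ by about 2 mm on the chamber's position. I allowed for this by aligning the wrench to each nut using the scene camera alone. No check failed.

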